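# Put the cleaned hole saws back in the tool rack

### The arm

A 6-joint arm with a two-finger parallel gripper is mounted at the origin on the work surface. World frame = base frame: x ahead of the robot, y to its left, z up, the work surface at z = 0. Lengths are in m, angles in rad, forces in N, time in s.
With the tool pointing down it reaches from about 0.3 to 0.85 m from the base axis. Payload 5.4 kg.
Tool frame: the origin (TCP) lies at the very end of the fingers, on their centre line; the grasp point (between the pads) lies grip_depth behind it (grip_depth is the distance from the TCP to the grasp point, in m); z points along the fingers, y is the direction in which the jaws open and shut (so a half turn about z gives the same grasp; the last joint's range is limited). The gripper opens to 85 mm and grips with 20 to 120 N. Pads are 22 mm wide; open, the fingers measure 114 mm over their backs; the gripper's body (76 mm by 85 mm) begins 54 mm behind the grasp point. The pads swing forward as they close: fully open they stand 13 mm farther back than shut.
Start: joints at [0.986, 0.158, 1.597, -0, 1.386, -0.21], TCP at [0.211, 0.535, 0.197] pointing down, gripper open.
Joint ranges: [-2.91, 2.91], [-0.94, 2.29], [0.18, 2.7], [-1.29, 4.43], [0.17, 2.64], [-3, 3]. Speed limits (rad/s): [2.57, 2.57, 3.14, 3.14, 3.14, 3.14].

### API

Orientations are given as a unit quaternion [w, x, y, z].
In Python, from rig import * gives the robot as it stands.
- The arm moves only by the shell command python3 -m creep 'ROWS' [FORCE]. ROWS is a JSON object of lists of equal length, an entry for each row: "travel": the shift along the tool's x, y, z scaled (see below), a list of three; "turn": the turn, a rotation vector about the tool's x, y, z scaled (see below), a list of three; "fingers": the closure, from 0 (fully open) to 1 (shut). A call has 1 to 10 rows; each row shifts and turns the pose as measured when the row begins, along the tool's axes as they then stand; what a row does not reach is not made up. The controller multiplies each number of a shift by 0.12 m and each number of a turn by 180 degrees. A row lasts 1/12 s, in which the tool goes at most 41.7 mm and 7.16 degrees, less where a joint would pass 70% of its speed; a pose out of reach is approached as far as the arm can. A call with a number of a shift or a turn outside -1 to 1 is refused whole. A call with a gripper value outside its range is refused whole. The fingers move at their own pace and stop on an object; FORCE is the grip in N (left out, the last holds). Time passes only in rows, so rows that do not move let the fingers close. It gives the time, the measured TCP pose, the force and the opening at its end, in the units of the state.
- read_state(): the state, without advancing time (a new reading comes with each control period).
- read_camera(name): name is "scene" or "top" or "wrist"; returns a dict with "color" (420x560x3 uint8, red, green, blue), "mtx" (3x3 intrinsics, pixels), "extrinsics" (4x4, takes a point from camera to world coordinates). Camera axes: x right, y down, z forward; pixel columns grow to the right and rows downward; lengths in m; the calibration is good to about 2 mm. A picture is of the moment at which its call begins. There is no depth.
- hand_in(): hands the job in, once; it reports no verdict.
The state is a dict: "clock": time; "qpos": joint angles; "joint_vel": joint speeds; "joint_efforts": joint torques, N m; "tool_pos": TCP position; "ee_rot": TCP orientation; "ft_force": force on the tool from outside, world axes, zero at the start; "ft_torque": the same for the moment, N m; "gripper_width": finger opening in m.
Only numpy, scipy, OpenCV 4.12 (cv2) and the standard library are available. Lean on these libraries where they do the work, as an engineer would, in place of code of your own. Each camera call takes 0.05 s, during which the arm holds its last target.

### The job

The four hole saws have been cleaned and stand in a row in the cleaning rack. Move them one by one to the tool rack, so that every saw sits upright, teeth down, in the well of the holder of its own colour and size. Set each one down gently on its teeth instead of dropping it, and leave the glue bottle standing where it is.

Things in the scene. Friction and masses are not known exactly. Their poses are not given: they have to be found in the camera images.
- saw_yellow_mid (a point): yellow hole saw, teeth down in the cleaning rack (28 mm high board in a tray, saws 90 mm apart). 90 mm tall: yellow cup 35 mm wide, 44 high; dark collar 24 wide, 10 high; steel shank 11 thick, 36 tall, to be gripped from above. Point on the axis half-way up, 45 mm above the teeth; shank from 9 to 45 mm above it; z up. 6 mm pilot drill sticks out 8 mm below the teeth. 0.1-0.4 kg
- saw_red_mid (a point): red hole saw, teeth down in the cleaning rack (28 mm high board in a tray, saws 90 mm apart). 90 mm tall: red cup 44 mm wide, 44 high; dark collar 24 wide, 10 high; steel shank 11 thick, 36 tall, to be gripped from above. Point on the axis half-way up, 45 mm above the teeth; shank from 9 to 45 mm above it; z up. 6 mm pilot drill sticks out 8 mm below the teeth. 0.1-0.4 kg
- saw_blue_mid (a point): blue hole saw, teeth down in the cleaning rack (28 mm high board in a tray, saws 90 mm apart). 90 mm tall: blue cup 54 mm wide, 44 high; dark collar 24 wide, 10 high; steel shank 11 thick, 36 tall, to be gripped from above. Point on the axis half-way up, 45 mm above the teeth; shank from 9 to 45 mm above it; z up. 6 mm pilot drill sticks out 8 mm below the teeth. 0.1-0.4 kg
- saw_green_mid (a point): green hole saw, teeth down in the cleaning rack (28 mm high board in a tray, saws 90 mm apart). 90 mm tall: green cup 64 mm wide, 44 high; dark collar 24 wide, 10 high; steel shank 11 thick, 36 tall, to be gripped from above. Point on the axis half-way up, 45 mm above the teeth; shank from 9 to 45 mm above it; z up. 6 mm pilot drill sticks out 8 mm below the teeth. 0.1-0.4 kg
- holder_yellow: yellow holder of the tool rack: fixed block 92 x 92 mm, 24 mm high, top half painted yellow, with a round well 50 mm across, 12 mm deep, for the yellow saw, and a 24 mm hole for the pilot drill in the well's floor. Origin: centre of the underside; well floor 12 mm above it, rim 24 mm above it; z up. Holders stand 98 mm apart on an aluminium rail 12 mm high
- holder_red: red holder of the tool rack: fixed block 92 x 92 mm, 24 mm high, top half painted red, with a round well 59 mm across, 12 mm deep, for the red saw, and a 24 mm hole for the pilot drill in the well's floor. Origin: centre of the underside; well floor 12 mm above it, rim 24 mm above it; z up. Holders stand 98 mm apart on an aluminium rail 12 mm high
- holder_blue: blue holder of the tool rack: fixed block 92 x 92 mm, 24 mm high, top half painted blue, with a round well 69 mm across, 12 mm deep, for the blue saw, and a 24 mm hole for the pilot drill in the well's floor. Origin: centre of the underside; well floor 12 mm above it, rim 24 mm above it; z up. Holders stand 98 mm apart on an aluminium rail 12 mm high
- holder_green: green holder of the tool rack: fixed block 92 x 92 mm, 24 mm high, top half painted green, with a round well 79 mm across, 12 mm deep, for the green saw, and a 24 mm hole for the pilot drill in the well's floor. Origin: centre of the underside; well floor 12 mm above it, rim 24 mm above it; z up. Holders stand 98 mm apart on an aluminium rail 12 mm high
- glue_mid (a point): small white glue bottle with a red cap, 48 mm in diameter, 85 mm tall, loose, stands by one end of the cleaning rack; this point is on its axis half-way up, 42.5 mm above the bench. Not to be disturbed.
There are look-alikes about, which are no part of the job. What is shaped like the part that bears saw_green_mid but purple or yellow is not meant.

How it is judged:
At the end, for the whole second after the job is handed in: Each of the four hole saws stands upright (within about 6 degrees) and at rest on the floor of the well of the holder of its own colour, its axis within 11 mm of the holder's centre (horizontal distance between saw_yellow_mid and holder_yellow below 0.011 m and z of saw_yellow_mid in the frame of holder_yellow between 0.052 and 0.061 m and angle between each of saw_yellow_mid, saw_red_mid, saw_blue_mid, saw_green_mid's own z axis and vertical below 0.1 rad and linear speed of each of saw_yellow, saw_red, saw_blue, saw_green below 0.02 m/s and horizontal distance between saw_red_mid and holder_red below 0.011 m and z of saw_red_mid in the frame of holder_red between 0.052 and 0.061 m and horizontal distance between saw_blue_mid and holder_blue below 0.011 m and z of saw_blue_mid in the frame of holder_blue between 0.052 and 0.061 m and horizontal distance between saw_green_mid and holder_green below 0.011 m and z of saw_green_mid in the frame of holder_green between 0.052 and 0.061 m); the robot touches nothing.
It fails at once if the glue bottle was knocked over or shifted by more than 30 mm (distance of glue_mid from where it was at the start of the episode above 0.03 m or angle between glue_mid's own z axis and vertical above 0.5 rad).
It fails at once if a saw was dropped or knocked over: it fell freely, out of the fingers, by more than about 10 mm (faster than 0.42 m/s) ((linear speed of saw_yellow above 0.42 m/s and contact force between saw_yellow and the fingers below 0.2 N) or (linear speed of saw_red above 0.42 m/s and contact force between saw_red and the fingers below 0.2 N) or (linear speed of saw_blue above 0.42 m/s and contact force between saw_blue and the fingers below 0.2 N) or (linear speed of saw_green above 0.42 m/s and contact force between saw_green and the fingers below 0.2 N)).
It fails at once if a saw was rammed onto its teeth in the holder (more than 80 N) (contact force between saw_yellow and holder_yellow above 80 N or contact force between saw_red and holder_red above 80 N or contact force between saw_blue and holder_blue above 80 N or contact force between saw_green and holder_green above 80 N).
It also fails if it takes over 102 s, if anything falls off the work surface, if the arm or the gripper's body presses on something with over 40 N, if the wrist force passes 120 N, or if a joint passes its speed limit or range.

## Working session

There is one attempt and no reset: what is moved stays moved. The work goes in short steps, Python scripts to look and compute and a shell command to move; the robot and the scene stay as the last step left them, time stands still between calls to the robot, and variables do not carry over. Pictures are saved under pics/ and viewed, and the job is handed in when it is done.

```bash
mkdir -p pics; ls; python3 - <<'E'
from rig import *
import cv2
s=read_state();print(s)
for n in ["scene","top","wrist"]:
    c=read_camera(n);cv2.imwrite(f"pics/{n}0.png",c["color"][:,:,::-1]);print(n,c["mtx"].tolist(),c["extrinsics"].round(4).tolist())
E
```

```text
pics
{'clock': 0.0, 'qpos': array([ 9.85906793e-01,  1.59068076e-01,  1.59823163e+00,  4.53250845e-06,
        1.38619521e+00, -2.10074891e-01]), 'joint_vel': array([ 0.0011376 ,  0.00028652, -0.00064492,  0.0004533 ,  0.0005977 ,
        0.0007397 ]), 'joint_efforts': array([ 1.36139046e-03, -3.96026087e+01, -3.31419075e+01, -2.21671080e-04,
        8.69805022e-03, -8.24226618e-06]), 'tool_pos': array([0.2101387 , 0.53451478, 0.19620657]), 'ee_rot': array([-3.70235209e-04,  1.86312568e-01,  9.82490062e-01, -8.76118491e-04]), 'ft_force': array([1.06452209, 0.30150607, 0.30122711]), 'ft_torque': array([ 0.00634047, -0.00994574,  0.00070669]), 'gripper_width': 0.08543397577121246}
scene [[512.0528892116457, 0.0, 282.3337331125977], [0.0, 512.0528892116457, 206.25739879887058], [0.0, 0.0, 1.0]] [[0.2738, 0.5278, -0.804, 1.3599], [0.9618, -0.1544, 0.2261, -0.2376], [-0.0048, -0.8352, -0.5499, 0.7041], [0.0, 0.0, 0.0, 1.0]]
top [[424.1082559418217, 0.0, 276.5754125319603], [0.0, 424.1082559418217, 210.08202172150132], [0.0, 0.0, 1.0]] [[0.0847, -0.9722, 0.2184, 0.2455], [-0.9964, -0.0824, 0.0195, -0.0191], [-0.001, -0.2193, -0.9757, 1.0274], [0.0, 0.0, 0.0, 1.0]]
wrist [[300.1305445891202, 0.0, 278.49369559504004], [0.0, 300.1305445891202, 203.79556054636336], [0.0, 0.0, 1.0]] [[0.3662, 0.8988, 0.2407, 0.1497], [0.9305, -0.3531, -0.0971, 0.5584], [-0.0023, 0.2596, -0.9657, 0.3737], [0.0, 0.0, 0.0, 1.0]]
```

View pics/scene0.png

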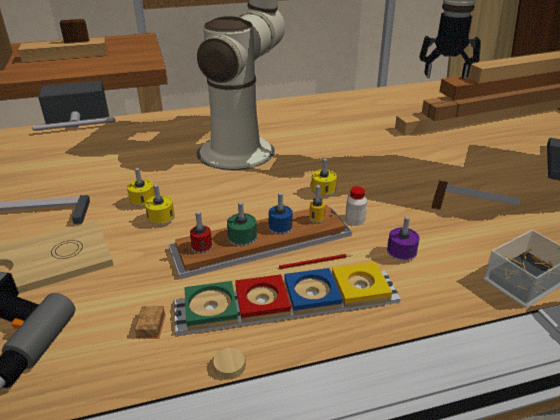

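View pics/top0.png

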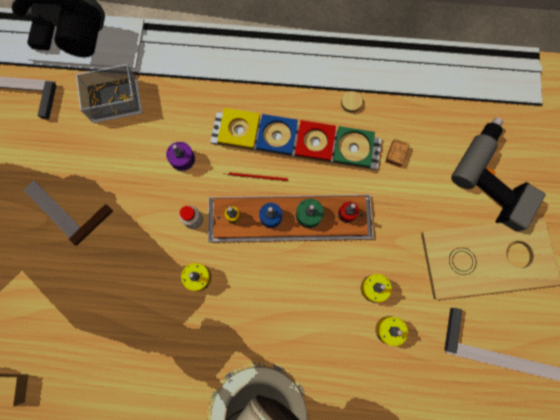

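View pics/wrist0.png

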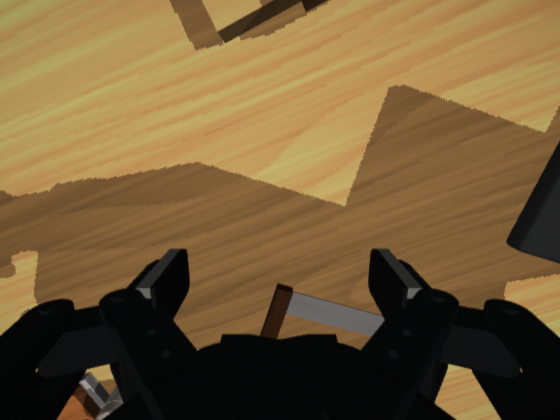

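The top picture shows the rack with saws at about (232,213) yellow, (271,213) blue, (310,211) green, (349,211) red. The glue bottle is at (189,216) and the holders run yellow, blue, red, green at about (240,128), (277,134), (316,140), (354,146). Look-alikes are the purple saw at (180,154) and the yellow ones at (195,277), (377,288), (393,331). Those four stand on the bench, so the four in the rack fit the description. I'll check this in enlarged crops.

```bash
python3 - <<'E'
import rig,cv2
print([ (k,getattr(rig,k)) for k in dir(rig) if not k.startswith('_') and isinstance(getattr(rig,k),(int,float))])
def crop(f,x0,y0,x1,y1,o):
    i=cv2.imread(f)[y0:y1,x0:x1];k=4
    cv2.imwrite(o,cv2.resize(i,None,fx=k,fy=k,interpolation=cv2.INTER_CUBIC))
crop('pics/top0.png',200,100,390,250,'pics/topc.png')
crop('pics/scene0.png',165,165,365,275,'pics/scc1.png')
crop('pics/scene0.png',170,250,370,330,'pics/scc2.png')
E
```

```text
[('grip_depth', 0.0187)]
```

View pics/topc.png

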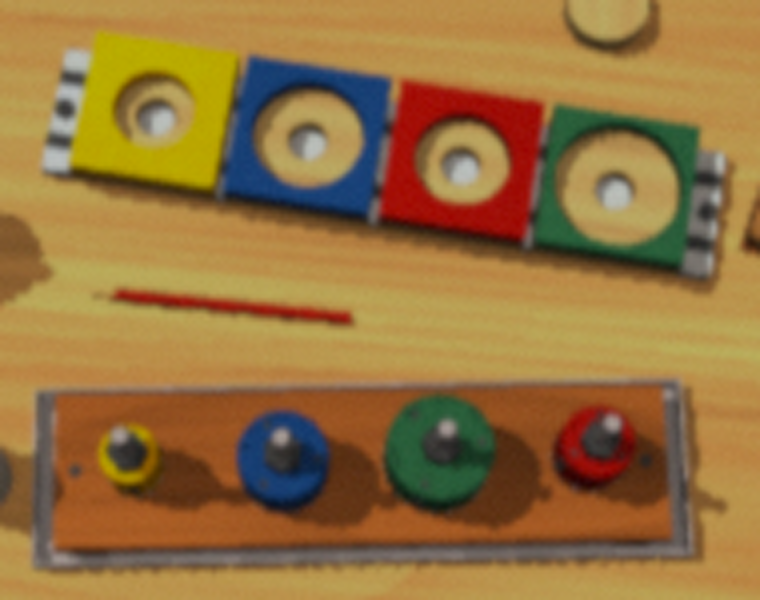

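View pics/scc1.png

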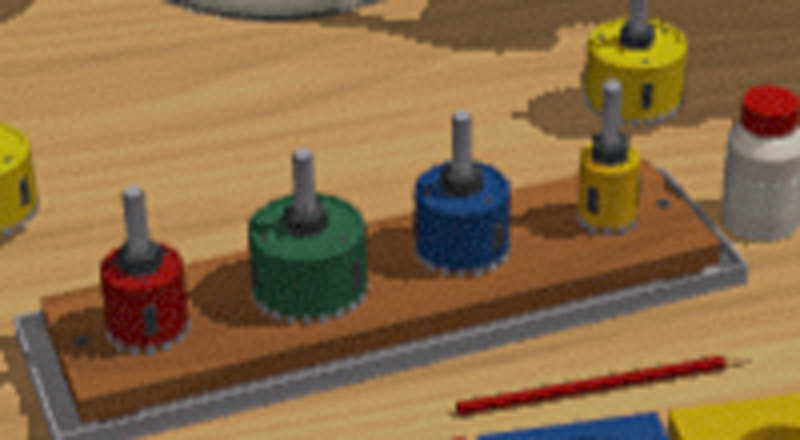

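View pics/scc2.png

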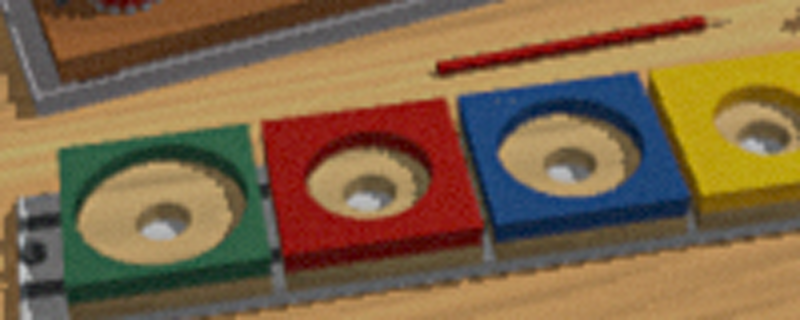

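The crops agree. The rack's saws are yellow, blue, green and red, and their shank tips are visible in both views. The wells are also clear, though the yellow one is cut off in the scene crop. Next I triangulate.

```bash
cat > h.py <<'E'
from rig import *
import numpy as np,cv2
def ray(c,uv):
    K=np.array(c["mtx"]);E=np.array(c["extrinsics"])
    d=E[:3,:3]@np.linalg.solve(K,[uv[0],uv[1],1.]);return E[:3,3],d/np.linalg.norm(d)
def tri(obs):
    A=np.zeros((3,3));b=np.zeros(3)
    R=[ray(c,uv) for c,uv in obs]
    for o,d in R:
        P=np.eye(3)-np.outer(d,d);A+=P;b+=P@o
    x=np.linalg.solve(A,b);return x,[np.linalg.norm((np.eye(3)-np.outer(d,d))@(x-o)) for o,d in R]
def plane(c,uv,z):
    o,d=ray(c,uv);return o+d*(z-o[2])/d[2]
E
python3 - <<'E'
from h import *
import cv2
i=cv2.imread('pics/scene0.png')[250:320,300:410]
cv2.imwrite('pics/scc3.png',cv2.resize(i,None,fx=6,fy=6,interpolation=cv2.INTER_CUBIC))
t=read_camera("top");s=read_camera("scene")
q=lambda x,y,x0,y0:((x+.5)/4-.5+x0,(y+.5)/4-.5+y0)
T=lambda x,y:q(x,y,200,100)
S=lambda x,y:q(x,y,165,165)
S2=lambda x,y:q(x,y,170,250)
for n,a,b in [("y",T(120,433),S(611,87)),("b",T(281,436),S(461,117)),("g",T(447,427),S(303,155)),("r",T(613,422),S(134,191)),
 ("Hb",T(309,137),S2(570,148)),("Hr",T(463,162),S2(369,174)),("Hg",T(617,186),S2(161.5,205.5))]:
    x,e=tri([(t,a),(s,b)]);print(n,x.round(4),np.round(e,4), plane(t,a,.118 if len(n)<2 else .036).round(4))
print(plane(t,T(154,109),.036))
E
```

```text
y [0.4453 0.1016 0.1164] [0.001 0.001] [0.4453 0.1024 0.118 ]
b [0.4514 0.0133 0.1158] [0.0008 0.0008] [0.4511 0.014  0.118 ]
g [ 0.4643 -0.0771  0.1157] [0.0004 0.0004] [ 0.4638 -0.0766  0.118 ]
r [ 0.4747 -0.1679  0.1168] [0.0002 0.0002] [ 0.4744 -0.1675  0.118 ]
Hb [0.6637 0.0168 0.0315] [0.0002 0.0002] [0.6618 0.0165 0.036 ]
Hr [ 0.6549 -0.0806  0.0321] [0. 0.] [ 0.6533 -0.0804  0.036 ]
Hg [ 0.6475 -0.178   0.031 ] [0.0006 0.0006] [ 0.6455 -0.1765  0.036 ]
[0.67224511 0.11482699 0.036     ]
```

View pics/scc3.png

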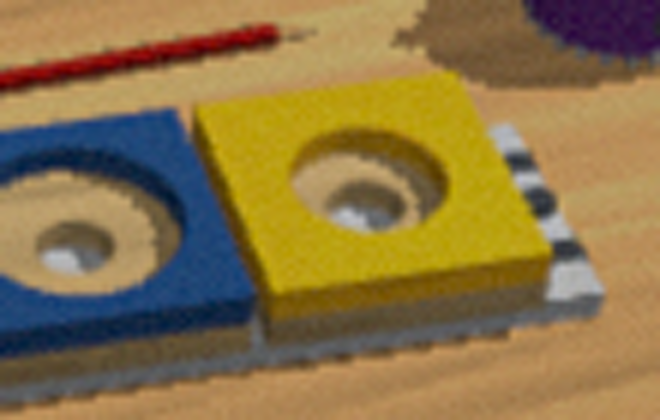

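```bash
python3 -m creep '{"travel":[[0,0,-0.1],[0,0,-0.1],[0,0,0],[0,0,0]],"turn":[[0,0,-0.039],[0,0,-0.039],[0,0,-0.039],[0,0,0]],"fingers":[0.4,0.4,0.4,0.4]}' 30; python3 - <<'E'
from h import *
t=read_camera("top")
for uv in [(189,216)]: print(plane(t,uv,.085))
s=read_state();print(s["tool_pos"],s["ee_rot"],s["clock"],s["gripper_width"])
sc=read_camera("scene")
T=lambda x,y:((x+.5)/4-.5+200,(y+.5)/4-.5+100)
U=lambda x,y:((x+.5)/6-.5+300,(y+.5)/6-.5+250)
print("Hy",tri([(t,T(154,109)),(sc,U(369,180.5))]))
print("glue top",tri([(t,(187,211)),(sc,(357.5,190))]))
E
```

```text
clock: 0.58
tool_pos: [0.2097, 0.5338, 0.22]
ee_rot: [-0.001, -0.003, 1.0, -0.002]
ft_force: [-1.2, 0.2, -0.1]
gripper_width: 0.0512
[0.42588788 0.19669463 0.085     ]
[0.20982759 0.5340192  0.22020364] [-1.07750896e-03 -1.74965397e-04  9.99998080e-01 -1.62738502e-03] 0.6333 0.05136583228563002
Hy (array([0.67328641, 0.11487648, 0.0333166 ]), [np.float64(0.0003226049027913126), np.float64(0.0003226049027913412)])
glue top (array([0.43708899, 0.20267052, 0.08450492]), [np.float64(0.00019096789654468295), np.float64(0.0001909678965446928)])
```

```bash
python3 -m creep '{"travel":[[-0.1,-0.31,0],[-0.1,-0.31,0],[-0.1,-0.31,0],[-0.1,-0.31,0],[-0.1,-0.31,0],[-0.1,-0.31,0],[-0.1,-0.31,0],[-0.1,-0.31,0],[-0.1,-0.31,0],[-0.1,-0.31,0]],"turn":[[0,0,0],[0,0,0],[0,0,0],[0,0,0],[0,0,0],[0,0,0],[0,0,0],[0,0,0],[0,0,0],[0,0,0]],"fingers":[0.4,0.4,0.4,0.4,0.4,0.4,0.4,0.4,0.4,0.4]}'; python3 -m creep '{"travel":[[-0.12,-0.25,0],[-0.12,-0.2,0],[0,-0.2,0],[0,0,0],[0,0,0]],"turn":[[0,0,0],[0,0,0],[0,0,0],[0,0,0],[0,0,0]],"fingers":[0.4,0.4,0.4,0.4,0.4]}'
python3 - <<'E'
from h import *
c=read_camera("wrist");cv2.imwrite('pics/w1.png',c["color"][:,:,::-1]);print(c["extrinsics"].round(4))
E
```

```text
clock: 1.52
tool_pos: [0.3233, 0.1499, 0.2146]
ee_rot: [-0.003, 0.01, 1.0, -0.004]
ft_force: [1.4, -0.3, 0.2]
gripper_width: 0.0513
clock: 1.93
tool_pos: [0.3511, 0.0605, 0.2141]
ee_rot: [-0.003, 0.025, 1.0, -0.005]
ft_force: [0.2, 0.1, 0.5]
gripper_width: 0.0514
[[ 0.0498  0.966   0.2537  0.287 ]
 [ 0.9987 -0.0456 -0.0225  0.065 ]
 [-0.0102  0.2545 -0.967   0.3918]
 [ 0.      0.      0.      1.    ]]
```

View pics/w1.png

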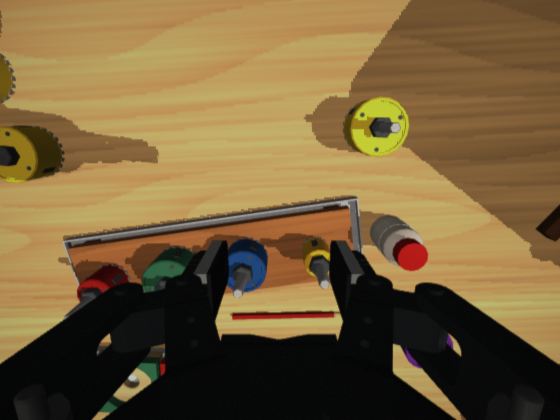

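The wrist view shows the blue shank tip at (238,294), the yellow at (325,284), and the glue cap at (410,254). I use these as a third ray.

```bash
python3 - <<'E'
from h import *
i=cv2.imread('pics/w1.png')[215:315,60:350]
cv2.imwrite('pics/w1c.png',cv2.resize(i,None,fx=2.75,fy=2.75,interpolation=cv2.INTER_CUBIC))
t=read_camera("top");s=read_camera("scene");w=read_camera("wrist")
T=lambda x,y:((x+.5)/4-.5+200,(y+.5)/4-.5+100)
S=lambda x,y:((x+.5)/4-.5+165,(y+.5)/4-.5+165)
for n,a,b,c in [("y",T(120,433),S(611,87),(325,284)),("b",T(281,436),S(461,117),(238,294))]:
    x,e=tri([(t,a),(s,b),(w,c)]);print(n,x.round(4),np.round(e,4),plane(w,c,.116).round(4))
E
```

```text
y [0.4453 0.1023 0.1164] [0.0004 0.0017 0.0013] [0.4457 0.1037 0.116 ]
b [0.4522 0.0135 0.1166] [0.001  0.0012 0.0012] [0.4538 0.014  0.116 ]
```

View pics/w1c.png

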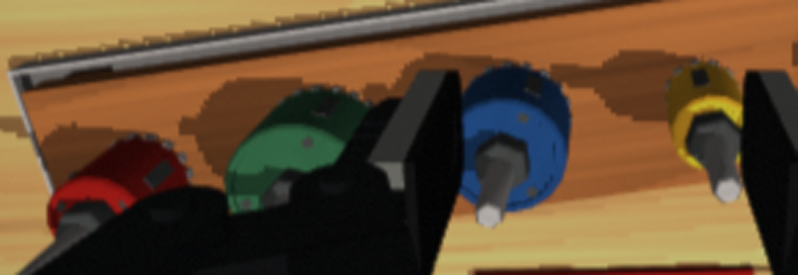

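```bash
python3 -m creep '{"travel":[[-0.2,0.09,0],[-0.2,0.09,0],[-0.2,0.09,0],[-0.15,0.07,0],[0,0,0],[0,0,0]],"turn":[[0,0,-0.016],[0,0,0],[0,0,0],[0,0,0],[0,0,0],[0,0,0]],"fingers":[0.4,0.4,0.4,0.4,0.4,0.4]}'
```

```text
clock: 2.63
tool_pos: [0.443, 0.1118, 0.2126]
ee_rot: [-0.003, -0.009, 1.0, -0.004]
ft_force: [0.1, -0.3, -0.2]
gripper_width: 0.0516
```

```bash
python3 -m creep '{"travel":[[-0.02,-0.08,0],[0,0,0.2],[0,0,0.2],[0,0,0.2],[0,0,0.15],[0,0,0],[0,0,0]],"turn":[[0,0,0],[0,0,0],[0,0,0],[0,0,0],[0,0,0],[0,0,0],[0,0,0]],"fingers":[0.4,0.4,0.4,0.4,0.4,0.4,0.4]}'
python3 - <<'E'
from h import *
c=read_camera("wrist");cv2.imwrite('pics/w2.png',c["color"][:,:,::-1])
E
```

```text
clock: 3.22
tool_pos: [0.4432, 0.099, 0.1221]
ee_rot: [-0.0, -0.011, 1.0, -0.006]
ft_force: [-0.2, 0.2, 0.1]
gripper_width: 0.0515
```

View pics/w2.png

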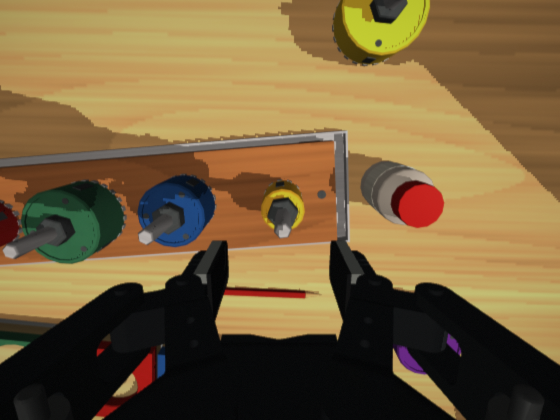

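The wrist view shows the yellow tip at (284,232), between the pads (centre about 279). Glue cap is at (417,203), well clear of the right finger.

```bash
python3 - <<'E'
from h import *
w=read_camera("wrist")
for uv in [(284,232),(146,239),(12,251)]: print(plane(w,uv,.1165).round(4))
E
```

```text
[0.4459 0.102  0.1165]
[0.4532 0.0117 0.1165]
[ 0.4642 -0.079   0.1165]
```

```bash
python3 -m creep '{"travel":[[-0.02,0.025,0],[0,0,0.1],[0,0,0.1],[0,0,0.08],[0,0,0]],"turn":[[0,0,0],[0,0,0],[0,0,0],[0,0,0],[0,0,0]],"fingers":[0.4,0.4,0.4,0.4,0.4]}' && python3 -m creep '{"travel":[[0,0,0],[0,0,0],[0,0,0],[0,0,0],[0,0,0],[0,0,0],[0,0,0],[0,0,0]],"turn":[[0,0,0],[0,0,0],[0,0,0],[0,0,0],[0,0,0],[0,0,0],[0,0,0],[0,0,0]],"fingers":[1,1,1,1,1,1,1,1]}' 40
```

```text
clock: 3.73
tool_pos: [0.4531, 0.1021, 0.096]
ee_rot: [0.008, -0.011, 1.0, -0.006]
ft_force: [-0.6, 0.2, 0.5]
gripper_width: 0.0512
clock: 4.4
tool_pos: [0.4559, 0.1023, 0.1]
ee_rot: [0.011, -0.011, 1.0, -0.006]
ft_force: [0.1, -0.5, 0.3]
gripper_width: 0.0001
```

```bash
python3 - <<'E'
from h import *
for n in ["wrist","scene","top"]:
    c=read_camera(n);i=c["color"][:,:,::-1]
    if n=="scene": i=cv2.resize(i[100:300,165:425],None,fx=3,fy=3)
    if n=="top": i=cv2.resize(i[100:260,150:390],None,fx=3,fy=3)
    cv2.imwrite(f'pics/{n}3.png',i)
print(read_state())
E
```

```text
{'clock': 4.55, 'qpos': array([-0.03053446, -0.04101672,  2.00757464, -0.01205509,  1.15214049,
       -1.61899311]), 'joint_vel': array([ 0.0007998 ,  0.00110749,  0.00206247,  0.00128499, -0.00064569,
        0.00057563]), 'joint_efforts': array([ 2.67593159e-04, -2.89319873e+01, -3.05986083e+01, -4.17660980e-02,
       -9.51125566e-02,  1.37275381e-05]), 'tool_pos': array([0.45584814, 0.10229162, 0.09986138]), 'ee_rot': array([ 0.01121998, -0.0112174 ,  0.99985625, -0.00598084]), 'ft_force': array([-0.13855211, -0.58569228, -0.10537011]), 'ft_torque': array([-0.02586617,  0.01267244, -0.01411832]), 'gripper_width': 4.258858941154231e-05}
```

View pics/wrist3.png

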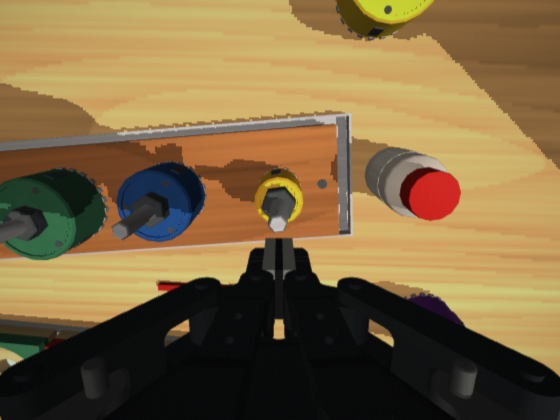

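View pics/scene3.png

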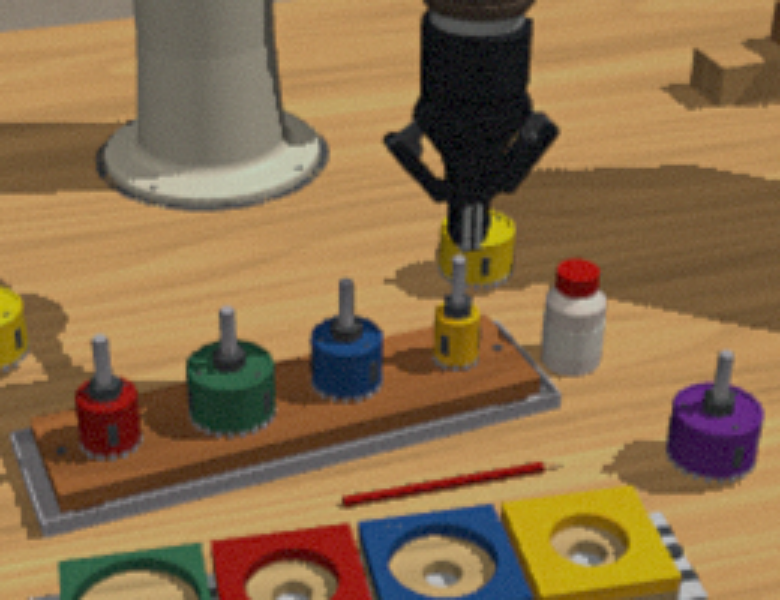

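```bash
cat >> h.py <<'E'
def proj(c,p):
    E=np.linalg.inv(np.array(c["extrinsics"]));q=np.array(c["mtx"])@(E[:3,:3]@np.array(p)+E[:3,3]);return q[:2]/q[2]
E
python3 - <<'E'
from h import *
for n in ["wrist","scene","top"]:
    c=read_camera(n);print(n,proj(c,read_state()["tool_pos"]),proj(c,(.4453,.1023,.1165)), c["extrinsics"][:3,3])
E
```

```text
wrist [279.47737071 230.71559968] [279.5778292  224.16950143] [0.38666219 0.10245552 0.27572933]
scene [319.41433055 194.99165232] [318.09666939 186.20217761] [ 1.35994805 -0.237556    0.70411473]
top [231.07065168 205.14480878] [229.75162819 208.01368333] [ 0.24546985 -0.01914403  1.02740498]
```

View pics/top3.png

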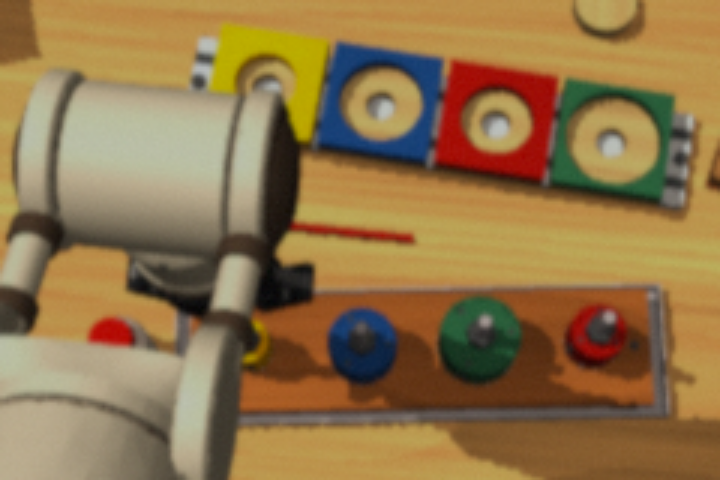

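```bash
python3 - <<'E'
from h import *
w=read_camera("wrist");s=read_camera("scene")
for a in [(278,238),(278,245)]: 
  for b in [(320,182),(323,182)]:print(tri([(w,a),(s,b)]))
for n,c,x,y in [("w4",w,220,190),("s4",s,270,140)]:
    cv2.imwrite(f'pics/{n}.png',cv2.resize(c["color"][y:y+90,x:x+110,::-1],None,fx=6,fy=6,interpolation=cv2.INTER_CUBIC))
E
```

```text
(array([0.44894593, 0.10324837, 0.12904761]), [np.float64(0.0016659172612974896), np.float64(0.00166591726129745)])
(array([0.45014898, 0.10634987, 0.12885417]), [np.float64(0.0049381111468851345), np.float64(0.004938111146885188)])
(array([0.45192636, 0.1027693 , 0.13088032]), [np.float64(0.0010610094117227246), np.float64(0.0010610094117227294)])
(array([0.45314258, 0.10586137, 0.13066708]), [np.float64(0.004320603774403657), np.float64(0.004320603774403698)])
```

View pics/w4.png

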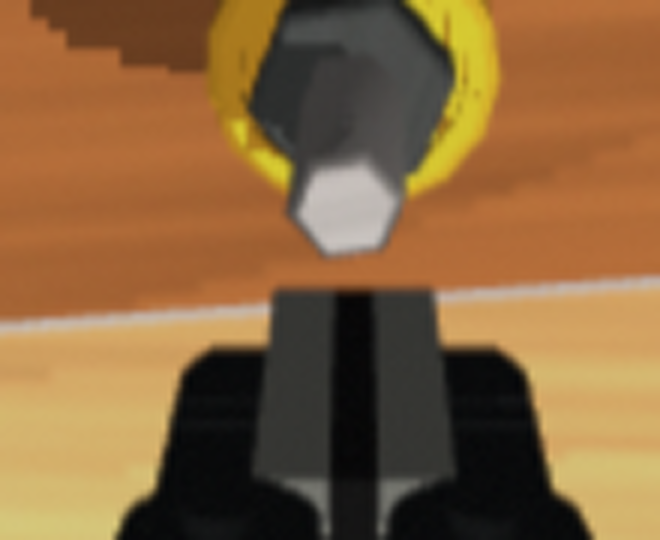

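View pics/s4.png

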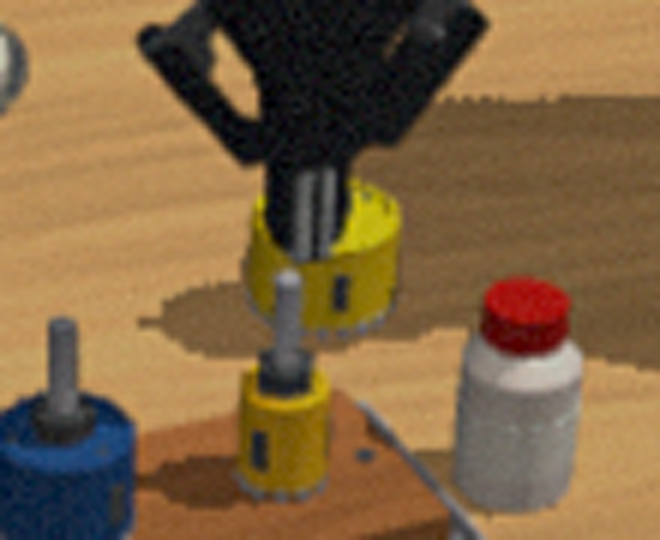

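Findings: the saw is untouched. In both views the closed fingertips sit at z≈0.129, about 29 mm above the reported TCP, so the close was in the air. I'll open, re-level, re-centre, then measure fingertip against TCP properly.

```bash
python3 -m creep '{"travel":[[0,0,-0.15],[0.04,0,0],[0.04,0,0],[0,0,0],[0,0,0]],"turn":[[0,0,0],[-0.004,0.007,-0.005],[0,0,0],[0,0,0],[0,0,0]],"fingers":[0.4,0.4,0.4,0.4,0.4]}'
python3 -m creep '{"travel":[[0,0,0],[0,0,0],[0,0,0]],"turn":[[0,0,0],[0,0,0],[0,0,0]],"fingers":[0.4,0.4,0.4]}'
```

```text
clock: 5.22
tool_pos: [0.4446, 0.1022, 0.1176]
ee_rot: [-0.001, -0.019, 1.0, 0.0]
ft_force: [0.2, -0.6, 0.2]
gripper_width: 0.051
clock: 5.47
tool_pos: [0.4441, 0.1024, 0.1169]
ee_rot: [-0.001, -0.019, 1.0, -0.0]
ft_force: [-0.5, 0.3, -0.6]
gripper_width: 0.051
```

```bash
python3 -m creep '{"travel":[[0,0,0.1],[0,0,0.05],[0,0,0]],"turn":[[0,0,0.012],[0,0,0],[0,0,0]],"fingers":[0.4,0.4,0.4]}'
python3 - <<'E'
from h import *
for n in ["wrist","scene"]:
    c=read_camera(n);i=c["color"][:,:,::-1]
    i=i[150:290,180:400] if n=="wrist" else i[140:230,270:380]
    cv2.imwrite(f'pics/{n}5.png',cv2.resize(i,(i.shape[1]*7//2,i.shape[0]*7//2),interpolation=cv2.INTER_CUBIC))
print(read_state()["tool_pos"])
E
```

```text
clock: 5.72
tool_pos: [0.4444, 0.1025, 0.0984]
ee_rot: [-0.0, 0.0, 1.0, -0.0]
ft_force: [-0.1, -0.9, 0.9]
gripper_width: 0.0509
[0.4448547  0.10245142 0.0992103 ]
```

View pics/wrist5.png

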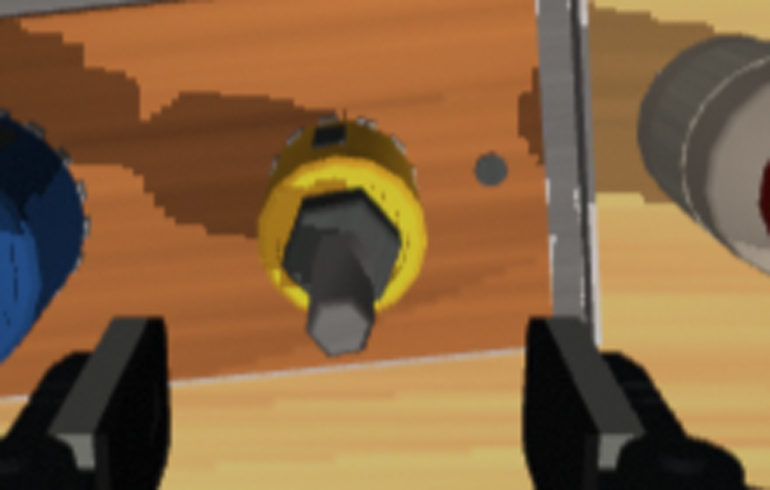

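View pics/scene5.png

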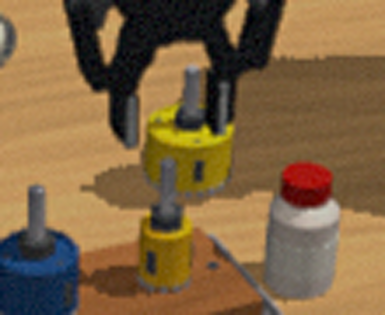

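```bash
python3 -m creep '{"travel":[[0,0,0.06],[0,0,0.06],[0,0,0.04],[0,0,0]],"turn":[[0,0,0],[0,0,0],[0,0,0],[0,0,0]],"fingers":[0.4,0.4,0.4,0.4]}'
python3 - <<'E'
from h import *
for n in ["wrist","scene"]:
    c=read_camera(n);i=c["color"][:,:,::-1]
    i=i[150:290,180:400] if n=="wrist" else i[140:230,270:380]
    cv2.imwrite(f'pics/{n}6.png',cv2.resize(i,(i.shape[1]*7//2,i.shape[0]*7//2),interpolation=cv2.INTER_CUBIC))
print(read_state()["tool_pos"])
E
```

```text
clock: 6.15
tool_pos: [0.4459, 0.1024, 0.0794]
ee_rot: [0.001, -0.0, 1.0, -0.0]
ft_force: [-0.0, 0.2, -0.1]
gripper_width: 0.0511
[0.44641261 0.10241901 0.08024753]
```

View pics/wrist6.png

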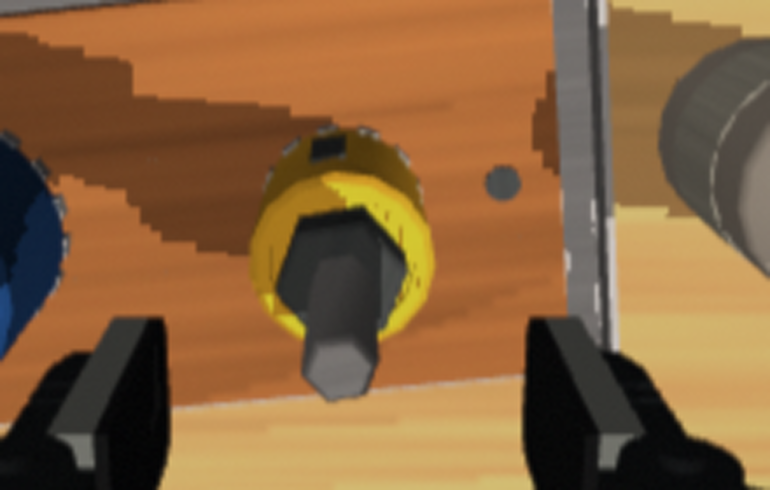

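View pics/scene6.png

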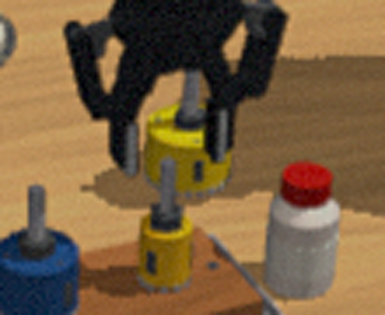

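The fingertips are now level with the shank's tip at reported TCP z 0.080, so the offset of about 30–35 mm is confirmed. I go 22 mm lower.

```bash
python3 -m creep '{"travel":[[0.01,0,0.06],[0,0,0.06],[0,0,0.06],[0,0,0]],"turn":[[0,0,0],[0,0,0],[0,0,0],[0,0,0]],"fingers":[0.4,0.4,0.4,0.4]}'
python3 - <<'E'
from h import *
for n in ["scene"]:
    c=read_camera(n);i=c["color"][:,:,::-1]
    i=i[140:230,270:380]
    cv2.imwrite(f'pics/{n}7.png',cv2.resize(i,(i.shape[1]*5,i.shape[0]*5),interpolation=cv2.INTER_CUBIC))
E
```

```text
clock: 6.58
tool_pos: [0.4459, 0.1024, 0.0573]
ee_rot: [0.003, -0.0, 1.0, -0.0]
ft_force: [0.3, -0.4, -0.2]
gripper_width: 0.0513
```

View pics/scene7.png

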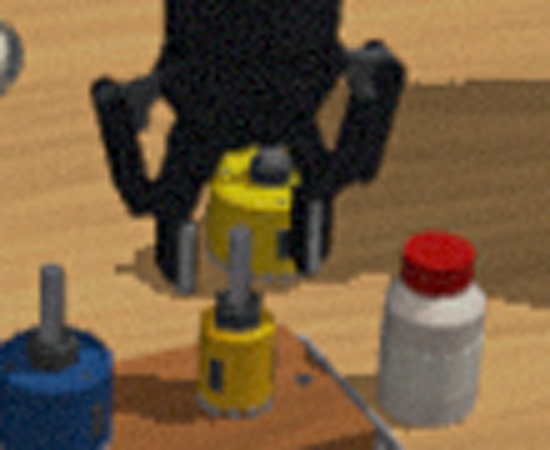

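The finger ends are most of the way down the shank and above the collar, so I close.

```bash
python3 -m creep '{"travel":[[0,0,0],[0,0,0],[0,0,0],[0,0,0],[0,0,0],[0,0,0]],"turn":[[0,0,0],[0,0,0],[0,0,0],[0,0,0],[0,0,0],[0,0,0]],"fingers":[1,1,1,1,1,1]}' 50
```

```text
clock: 7.13
tool_pos: [0.4464, 0.1024, 0.058]
ee_rot: [0.003, -0.0, 1.0, -0.0]
ft_force: [0.4, 0.8, -1.4]
gripper_width: 0.0092
```

```bash
python3 -m creep '{"travel":[[0,0,-0.05],[0,0,-0.1],[0,0,-0.15],[0,0,-0.15],[0,0,-0.1],[0,0,-0.05],[0,0,0],[0,0,0]],"turn":[[0,0,0],[0,0,0],[0,0,0],[0,0,0],[0,0,0],[0,0,0],[0,0,0],[0,0,0]],"fingers":[1,1,1,1,1,1,1,1]}'
python3 - <<'E'
from h import *
for n in ["wrist","scene"]:
    c=read_camera(n);i=c["color"][:,:,::-1]
    i=i[100:320,120:440] if n=="wrist" else i[130:330,170:420]
    cv2.imwrite(f'pics/{n}8.png',cv2.resize(i,None,fx=2.4,fy=2.4,interpolation=cv2.INTER_CUBIC))
E
```

```text
clock: 7.8
tool_pos: [0.4443, 0.1025, 0.1339]
ee_rot: [0.002, -0.0, 1.0, -0.0]
ft_force: [-1.0, 0.8, -1.2]
gripper_width: 0.0094
```

View pics/wrist8.png

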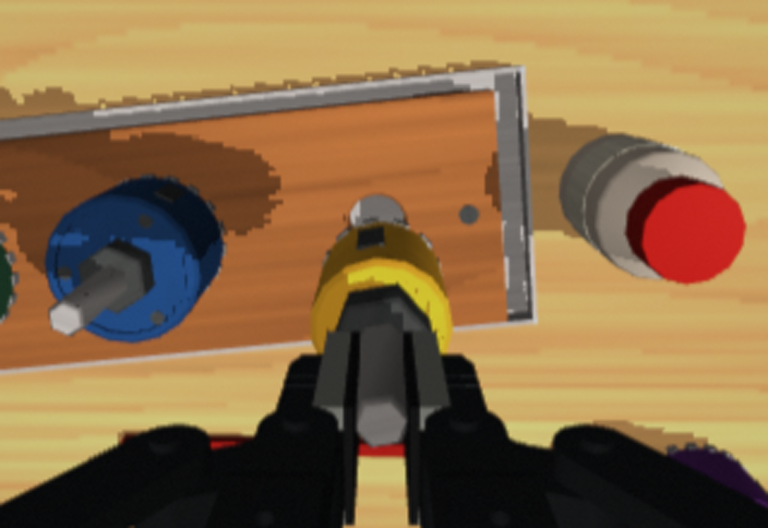

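View pics/scene8.png

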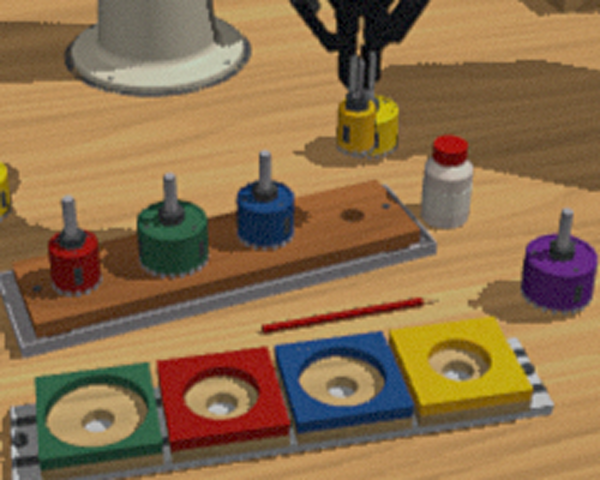

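Yellow saw is held upright, midway between the pads, and its rack hole is empty. I carry it to the yellow holder.

```bash
python3 -m creep '{"travel":[[-0.1,0.01,0],[-0.2,0.01,0],[-0.25,0.01,0],[-0.25,0.01,0],[-0.25,0.01,0],[-0.25,0.01,0],[-0.25,0.01,0],[-0.2,0.01,0],[-0.1,0,0],[0,0,0]],"turn":[[0,0,0],[0,0,0],[0,0,0],[0,0,0],[0,0,0],[0,0,0],[0,0,0],[0,0,0],[0,0,0],[0,0,0]],"fingers":[1,1,1,1,1,1,1,1,1,1]}'
```

```text
clock: 8.73
tool_pos: [0.6665, 0.113, 0.1148]
ee_rot: [-0.011, -0.0, 1.0, -0.0]
ft_force: [-0.3, -0.2, -1.6]
gripper_width: 0.0094
```

```bash
python3 -m creep '{"travel":[[-0.05,0.015,0],[0,0,0],[0,0,0]],"turn":[[0,-0.007,0],[0,0,0],[0,0,0]],"fingers":[1,1,1]}'
python3 - <<'E'
from h import *
for n in ["wrist","scene"]:
    c=read_camera(n);i=c["color"][:,:,::-1]
    i=i[60:340,100:460] if n=="wrist" else i[170:310,280:440]
    k=2 if n=="wrist" else 4
    cv2.imwrite(f'pics/{n}9.png',cv2.resize(i,None,fx=k,fy=k,interpolation=cv2.INTER_CUBIC))
E
```

```text
clock: 8.98
tool_pos: [0.6701, 0.1151, 0.1107]
ee_rot: [-0.002, -0.0, 1.0, 0.0]
ft_force: [-0.8, -0.5, -1.5]
gripper_width: 0.0088
```

View pics/wrist9.png

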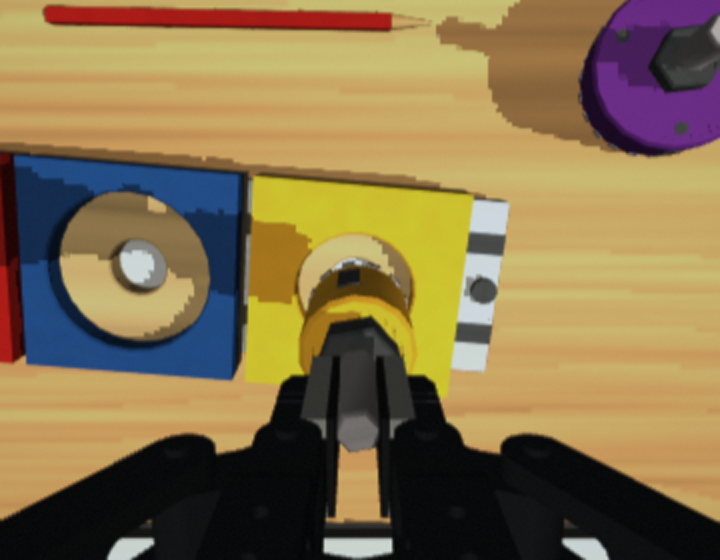

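View pics/scene9.png

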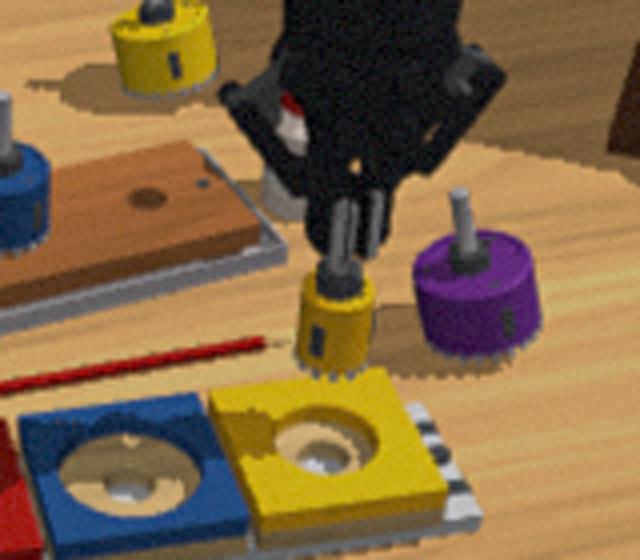

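```bash
python3 - <<'E'
from h import *
w=read_camera("wrist")
print(plane(w,(100+131/2,60+268/2),.0345), plane(w,(277.2,60+295/2),.0345), read_state()["tool_pos"])
# yellow block corners
for p in [(252,175),(474,192),(245,382)]: print(plane(w,(100+p[0]/2,60+p[1]/2),.0345))
E
```

```text
[0.66417163 0.01629806 0.0345    ] [0.67626491 0.11335297 0.0345    ] [0.67052237 0.1150506  0.1114615 ]
[0.62431518 0.07062802 0.0345    ]
[0.6312932  0.16364938 0.0345    ]
[0.71757898 0.06332037 0.0345    ]
```

```bash
python3 -m creep '{"travel":[[-0.025,-0.01,0],[0,0,0.1],[0,0,0.1],[0,0,0.1],[0,0,0.04],[0,0,0],[0,0,0]],"turn":[[0,0,0],[0,0,0],[0,0,0],[0,0,0],[0,0,0],[0,0,0],[0,0,0]],"fingers":[1,1,1,1,1,1,1]}'
python3 - <<'E'
from h import *
for n in ["scene"]:
    c=read_camera(n);i=c["color"][:,:,::-1]
    i=i[190:310,290:440]
    cv2.imwrite(f'pics/{n}10.png',cv2.resize(i,None,fx=4,fy=4,interpolation=cv2.INTER_CUBIC))
E
```

```text
clock: 9.72
tool_pos: [0.6719, 0.1137, 0.0657]
ee_rot: [-0.003, -0.0, 1.0, 0.0]
ft_force: [-0.2, 0.2, -2.0]
gripper_width: 0.0092
```

View pics/scene10.png

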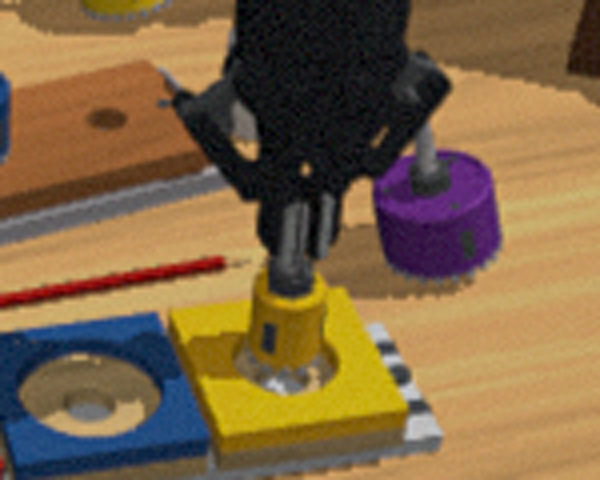

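```bash
python3 -m creep '{"travel":[[-0.015,0,0.02],[0,0,0.02],[0,0,0.02],[0,0,0]],"turn":[[0,0,0],[0,0,0],[0,0,0],[0,0,0]],"fingers":[1,1,1,1]}'
```

```text
clock: 10.1
tool_pos: [0.675, 0.1138, 0.0593]
ee_rot: [-0.001, -0.0, 1.0, 0.0]
ft_force: [-0.7, -0.2, -1.3]
gripper_width: 0.0094
```

```bash
python3 -m creep '{"travel":[[0,0,0.01],[0,0,0.01]],"turn":[[0,0,0],[0,0,0]],"fingers":[1,1]}'
```

```text
clock: 10.27
tool_pos: [0.6755, 0.1138, 0.0575]
ee_rot: [-0.001, -0.0, 1.0, 0.0]
ft_force: [0.1, -0.7, -2.1]
gripper_width: 0.0092
```

```bash
python3 -m creep '{"travel":[[0,0,0.012],[0,0,0.012]],"turn":[[0,0,0],[0,0,0]],"fingers":[1,1]}';python3 -m creep '{"travel":[[0.005,0,0.01],[0,0,0]],"turn":[[0,0,0],[0,0,0]],"fingers":[1,1]}'
```

```text
clock: 10.43
tool_pos: [0.6758, 0.1138, 0.0548]
ee_rot: [-0.0, -0.0, 1.0, 0.0]
ft_force: [-0.4, 0.2, -0.9]
gripper_width: 0.0093
clock: 10.6
tool_pos: [0.6757, 0.1138, 0.0542]
ee_rot: [0.0, -0.0, 1.0, 0.0]
ft_force: [0.4, -0.3, -1.8]
gripper_width: 0.0094
```

```bash
python3 -m creep '{"travel":[[0.01,0,0.01],[0,0,0.01]],"turn":[[0,0,0],[0,0,0]],"fingers":[1,1]}';python3 -m creep '{"travel":[[0,0,0.01],[0,0,0]],"turn":[[0,0,0],[0,0,0]],"fingers":[1,1]}'
```

```text
clock: 10.77
tool_pos: [0.676, 0.1137, 0.054]
ee_rot: [0.002, -0.0, 1.0, -0.0]
ft_force: [-2.3, 0.2, 6.7]
gripper_width: 0.0093
clock: 10.93
tool_pos: [0.6763, 0.1138, 0.0543]
ee_rot: [0.003, -0.001, 1.0, -0.0]
ft_force: [0.0, -0.8, -2.0]
gripper_width: 0.0089
```

Contact at z 0.054, as predicted, and then the force eased. Release.

```bash
python3 -m creep '{"travel":[[0,0,0],[0,0,0],[0,0,0],[0,0,0]],"turn":[[0,0,0],[0,0,0],[0,0,0],[0,0,0]],"fingers":[0.8,0.7,0.5,0.45]}' 20; python3 -m creep '{"travel":[[0,0,-0.05],[0,0,-0.15],[0,0,-0.25],[0,0,-0.3],[0,0,-0.1],[0,0,0]],"turn":[[0,0,0],[0,0,0],[0,0,0],[0,0,0],[0,0,0],[0,0,0]],"fingers":[0.4,0.4,0.4,0.4,0.4,0.4]}'
python3 - <<'E'
from h import *
for n in ["wrist","scene"]:
    c=read_camera(n);i=c["color"][:,:,::-1]
    i=i[60:340,100:460] if n=="wrist" else i[170:310,280:440]
    k=2 if n=="wrist" else 4
    cv2.imwrite(f'pics/{n}11.png',cv2.resize(i,None,fx=k,fy=k,interpolation=cv2.INTER_CUBIC))
E
```

```text
clock: 11.27
tool_pos: [0.6762, 0.1138, 0.0538]
ee_rot: [0.003, -0.001, 1.0, -0.0]
ft_force: [0.1, -0.1, -0.2]
gripper_width: 0.0465
clock: 11.77
tool_pos: [0.6733, 0.1138, 0.1576]
ee_rot: [-0.001, -0.0, 1.0, 0.0]
ft_force: [0.0, 0.1, 0.0]
gripper_width: 0.0512
```

View pics/wrist11.png

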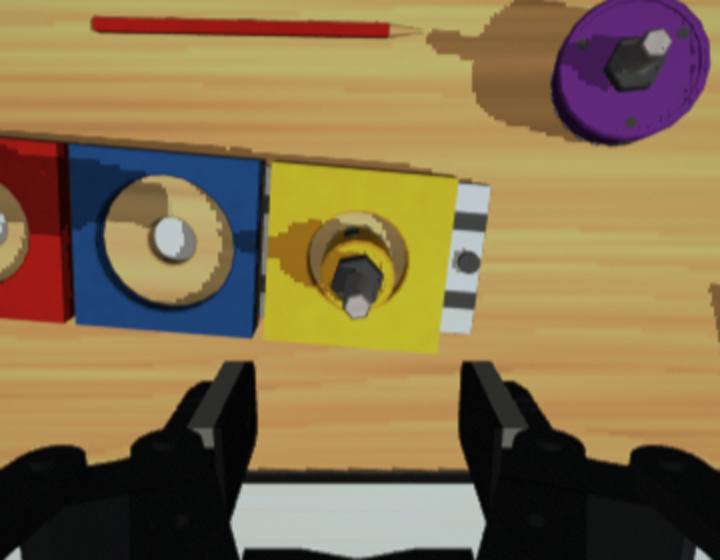

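View pics/scene11.png

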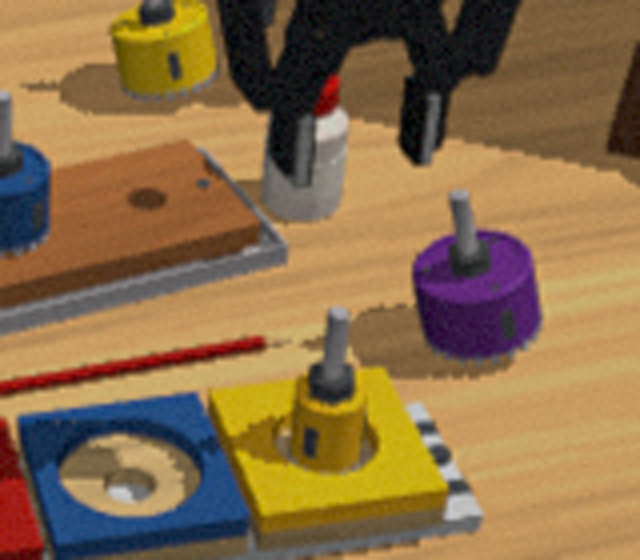

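Yellow stands seated in its well. On to blue.

```bash
python3 - <<'E'
from h import *
w=read_camera("wrist")
q=lambda x,y:((x+.5)/2-.5+100,(y+.5)/2-.5+60)
print("Hb",plane(w,q(167.5,241.5),.035),"y tip",plane(w,q(357,307),.114),"Hy",plane(w,q(358,261),.035))
c=[plane(w,q(*p),.035) for p in [(272,162),(458,178),(438,353),(264,338)]];print("Hy corners",np.mean(c,0))
c=[plane(w,q(*p),.035) for p in [(69,144),(265,160),(252,338),(77,322)]];print("Hb corners",np.mean(c,0))
E
python3 -m creep '{"travel":[[0.1,-0.05,0],[0.22,-0.1,0],[0.25,-0.11,0],[0.25,-0.11,0],[0.25,-0.11,0],[0.25,-0.11,0],[0.25,-0.11,0],[0.2,-0.1,0],[0,0,0],[0,0,0]],"turn":[[0,0,0],[0,0,0],[0,0,0],[0,0,0],[0,0,0],[0,0,0],[0,0,0],[0,0,0],[0,0,0],[0,0,0]],"fingers":[0.4,0.4,0.4,0.4,0.4,0.4,0.4,0.4,0.4,0.4]}'
```

```text
Hb [0.66220275 0.01765299 0.035     ] y tip [0.672931   0.11297414 0.114     ] Hy [0.67212901 0.11336069 0.035     ]
Hy corners [0.67218619 0.11337375 0.035     ]
Hb corners [0.66369866 0.01678401 0.035     ]
clock: 12.75
tool_pos: [0.4335, 0.0169, 0.1304]
ee_rot: [-0.025, -0.001, 1.0, 0.003]
ft_force: [1.3, -1.0, -0.1]
gripper_width: 0.0514
```

```bash
python3 -m creep '{"travel":[[-0.08,-0.015,0],[-0.08,-0.015,0],[0,0,0],[0,0,0]],"turn":[[-0.002,-0.016,0],[0,0,0],[0,0,0],[0,0,0]],"fingers":[0.4,0.4,0.4,0.4]}'
python3 - <<'E'
from h import *
c=read_camera("wrist");i=c["color"][150:290,180:400,::-1];cv2.imwrite('pics/w12.png',cv2.resize(i,None,fx=3.5,fy=3.5,interpolation=cv2.INTER_CUBIC))
E
```

```text
clock: 13.08
tool_pos: [0.4512, 0.0148, 0.1248]
ee_rot: [-0.003, -0.001, 1.0, 0.008]
ft_force: [-0.5, -0.3, -0.4]
gripper_width: 0.0512
```

View pics/w12.png

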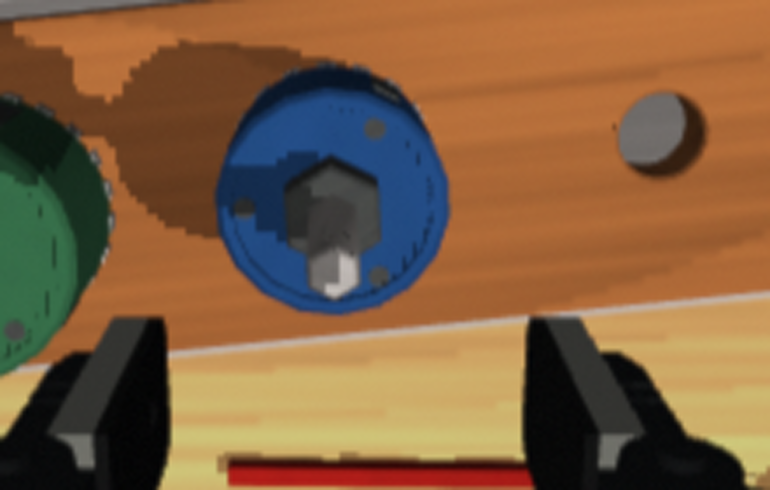

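```bash
python3 - <<'E'
from h import *
w=read_camera("wrist");print(plane(w,(180+334/3.5,150+275/3.5),.1165),read_state()["tool_pos"])
E
python3 -m creep '{"travel":[[0,-0.01,0.1],[0,0,0.1],[0,0,0.1],[0,0,0],[0,0,0]],"turn":[[0.005,0,0],[0,0,0],[0,0,0],[0,0,0],[0,0,0]],"fingers":[0.4,0.4,0.4,0.4,0.4]}'
```

```text
[0.45277518 0.01231467 0.1165    ] [0.45127908 0.01473663 0.12510725]
clock: 13.6
tool_pos: [0.452, 0.0146, 0.0882]
ee_rot: [-0.002, -0.002, 1.0, -0.001]
ft_force: [0.2, 0.4, -0.1]
gripper_width: 0.0511
```

```bash
python3 -m creep '{"travel":[[0,-0.017,0.06],[0,0,0.08],[0,0,0.08],[0,0,0.03],[0,0,0]],"turn":[[0,0,0],[0,0,0],[0,0,0],[0,0,0],[0,0,0]],"fingers":[0.4,0.4,0.4,0.4,0.4]}'
python3 - <<'E'
from h import *
c=read_camera("wrist");i=c["color"][150:290,180:400,::-1];cv2.imwrite('pics/w13.png',cv2.resize(i,None,fx=3.5,fy=3.5,interpolation=cv2.INTER_CUBIC))
E
```

```text
clock: 14.02
tool_pos: [0.4531, 0.0122, 0.0571]
ee_rot: [-0.001, -0.002, 1.0, -0.001]
ft_force: [0.1, -0.0, 0.2]
gripper_width: 0.0512
```

View pics/w13.png

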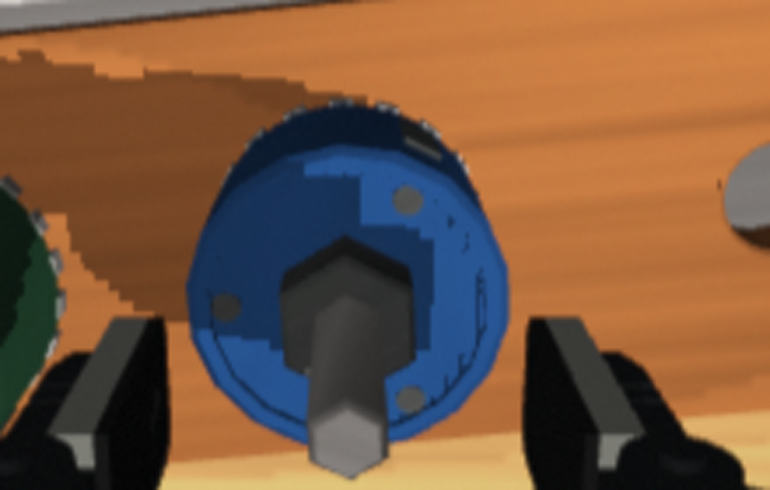

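The blue shank is centred between the pads (tip at crop 347,440; pad centre 346). Close and lift.

```bash
python3 -m creep '{"travel":[[0,0,0],[0,0,0],[0,0,0],[0,0,0],[0,0,0],[0,0,0]],"turn":[[0,0,0],[0,0,0],[0,0,0],[0,0,0],[0,0,0],[0,0,0]],"fingers":[1,1,1,1,1,1]}' 50
python3 -m creep '{"travel":[[0,0,-0.05],[0,0,-0.1],[0,0,-0.2],[0,0,-0.2],[0,0,-0.15],[0,0,-0.05],[0,0,0],[0,0,0]],"turn":[[0,0,0],[0,0,0],[0,0,0],[0,0,0],[0,0,0],[0,0,0],[0,0,0],[0,0,0]],"fingers":[1,1,1,1,1,1,1,1]}'
```

```text
clock: 14.57
tool_pos: [0.4536, 0.0121, 0.0579]
ee_rot: [-0.001, -0.002, 1.0, -0.001]
ft_force: [0.5, -0.1, -0.6]
gripper_width: 0.0089
clock: 15.23
tool_pos: [0.4506, 0.0131, 0.1506]
ee_rot: [-0.004, -0.002, 1.0, -0.0]
ft_force: [-0.6, -0.1, -2.6]
gripper_width: 0.0088
```

```bash
python3 -m creep '{"travel":[[-0.1,0.005,0],[-0.2,0.005,-0.01],[-0.25,0.005,-0.02],[-0.25,0.005,-0.02],[-0.25,0.005,-0.02],[-0.25,0.005,-0.02],[-0.25,0,-0.02],[-0.15,0,-0.01],[-0.08,0,0],[0,0,0]],"turn":[[0,0,0],[0,0,0],[0,0,0],[0,0,0],[0,0,0],[0,0,0],[0,0,0],[0,0,0],[0,0,0],[0,0,0]],"fingers":[1,1,1,1,1,1,1,1,1,1]}'
```

```text
clock: 16.07
tool_pos: [0.6631, 0.0199, 0.1396]
ee_rot: [-0.018, -0.002, 1.0, 0.002]
ft_force: [0.1, -0.4, -2.7]
gripper_width: 0.0093
```

```bash
python3 -m creep '{"travel":[[0,-0.02,0.1],[0,0,0.1],[0,0,0],[0,0,0]],"turn":[[0.001,-0.011,0.002],[0,0,0],[0,0,0],[0,0,0]],"fingers":[1,1,1,1]}'
python3 - <<'E'
from h import *
for n in ["wrist","scene"]:
    c=read_camera(n);i=c["color"][:,:,::-1]
    i=i[60:340,100:460] if n=="wrist" else i[190:330,230:390]
    k=2 if n=="wrist" else 4
    cv2.imwrite(f'pics/{n}14.png',cv2.resize(i,None,fx=k,fy=k,interpolation=cv2.INTER_CUBIC))
E
```

```text
clock: 16.4
tool_pos: [0.6582, 0.0182, 0.1077]
ee_rot: [-0.007, 0.001, 1.0, 0.002]
ft_force: [0.1, -0.1, -1.7]
gripper_width: 0.009
```

View pics/wrist14.png

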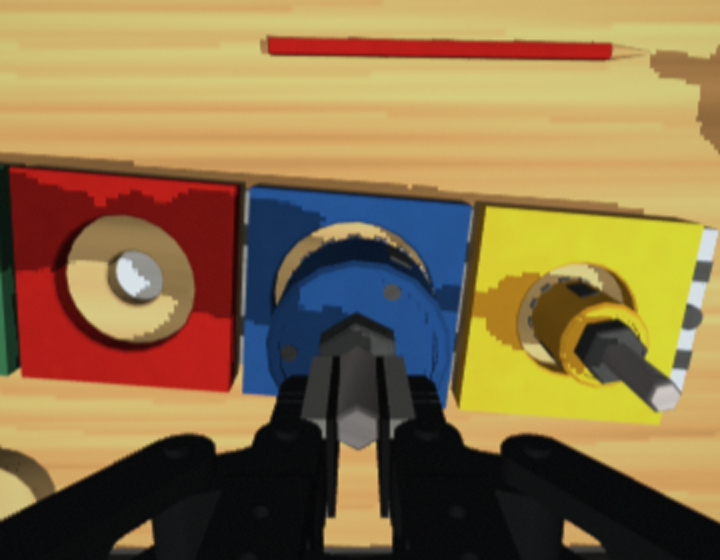

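View pics/scene14.png

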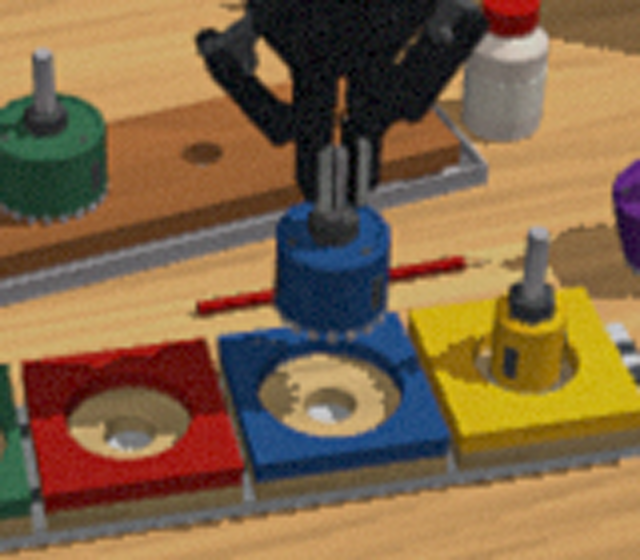

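```bash
python3 -m creep '{"travel":[[-0.035,-0.01,0.05],[0,0,0.1],[0,0,0.1],[0,0,0.08],[0,0,0.02],[0,0,0]],"turn":[[0.001,-0.004,0],[0,0,0],[0,0,0],[0,0,0],[0,0,0],[0,0,0]],"fingers":[1,1,1,1,1,1]}'
python3 - <<'E'
from h import *
for n in ["scene"]:
    c=read_camera(n);i=c["color"][:,:,::-1]
    i=i[190:330,230:390]
    cv2.imwrite(f'pics/{n}15.png',cv2.resize(i,None,fx=4,fy=4,interpolation=cv2.INTER_CUBIC))
E
```

```text
clock: 17.0
tool_pos: [0.6642, 0.0167, 0.0635]
ee_rot: [0.002, 0.001, 1.0, -0.0]
ft_force: [0.3, -0.7, -3.2]
gripper_width: 0.0089
```

View pics/scene15.png

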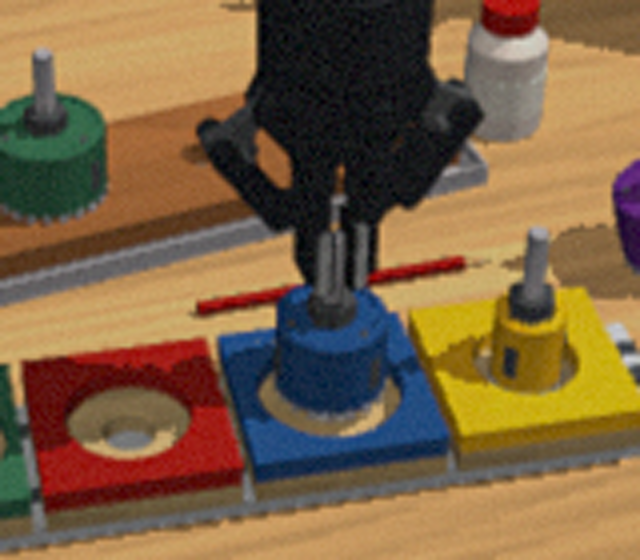

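```bash
python3 -m creep '{"travel":[[0,0,0.02],[0,0,0.02],[0,0,0.015],[0,0,0.01]],"turn":[[0,0,0],[0,0,0],[0,0,0],[0,0,0]],"fingers":[1,1,1,1]}';python3 -m creep '{"travel":[[0.005,0,0.01],[0,0,0.01]],"turn":[[0,0,0],[0,0,0]],"fingers":[1,1]}'
```

```text
clock: 17.38
tool_pos: [0.6652, 0.0167, 0.0565]
ee_rot: [0.003, 0.001, 1.0, -0.001]
ft_force: [-0.5, -0.4, -3.4]
gripper_width: 0.009
clock: 17.55
tool_pos: [0.665, 0.0166, 0.0545]
ee_rot: [0.003, 0.001, 1.0, -0.001]
ft_force: [-0.2, 2.0, -2.6]
gripper_width: 0.0093
```

```bash
python3 -m creep '{"travel":[[0,0,0.01],[0,0,0.008]],"turn":[[0,0,0],[0,0,0]],"fingers":[1,1]}'
```

```text
clock: 17.72
tool_pos: [0.666, 0.0166, 0.054]
ee_rot: [0.004, 0.001, 1.0, -0.001]
ft_force: [-3.3, 0.5, 4.7]
gripper_width: 0.0091
```

Contact at 0.054 with +4.7 N. Release and rise.

```bash
python3 -m creep '{"travel":[[0,0,0],[0,0,0],[0,0,0],[0,0,0],[0,0,0]],"turn":[[0,0,0],[0,0,0],[0,0,0],[0,0,0],[0,0,0]],"fingers":[1,0.8,0.7,0.5,0.45]}' 20; python3 -m creep '{"travel":[[0,0,-0.05],[0,0,-0.15],[0,0,-0.25],[0,0,-0.3],[0,0,-0.1],[0,0,0]],"turn":[[0,0,0],[0,0,0],[0,0,0],[0,0,0],[0,0,0],[0,0,0]],"fingers":[0.4,0.4,0.4,0.4,0.4,0.4]}'
python3 - <<'E'
from h import *
c=read_camera("wrist");i=c["color"][60:340,60:420,::-1]
cv2.imwrite(f'pics/w16.png',cv2.resize(i,None,fx=2,fy=2,interpolation=cv2.INTER_CUBIC))
E
```

```text
clock: 18.13
tool_pos: [0.6674, 0.0163, 0.0553]
ee_rot: [0.006, 0.001, 1.0, -0.001]
ft_force: [0.3, -0.3, 0.5]
gripper_width: 0.0467
clock: 18.63
tool_pos: [0.6646, 0.0166, 0.1606]
ee_rot: [0.004, 0.001, 1.0, -0.001]
ft_force: [0.4, -0.0, 0.2]
gripper_width: 0.0513
```

View pics/w16.png

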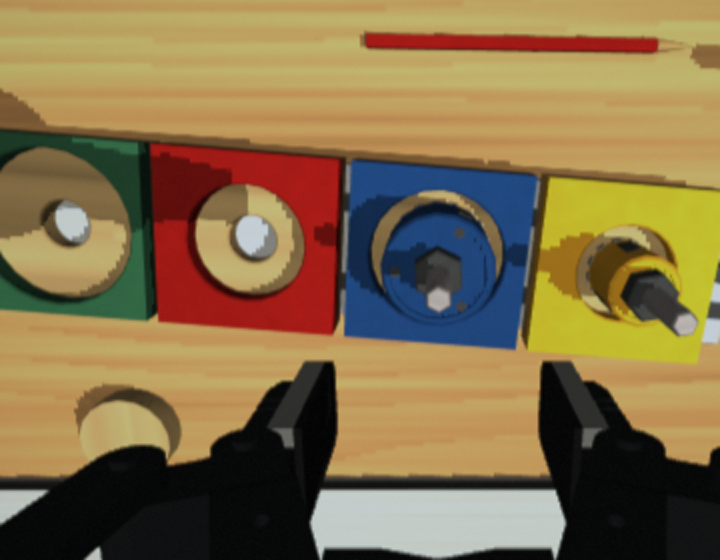

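```bash
python3 - <<'E'
from h import *
w=read_camera("wrist")
q=lambda x,y:((x+.5)/2-.5+60,(y+.5)/2-.5+60)
P=lambda *a:np.mean([plane(w,q(*p),.035) for p in a],0)
print("b tip",plane(w,q(438,299),.114),"Hb",P((345,159),(537,174),(517,349),(345,333)))
print("Hr",P((250,239.5)),P((152,142),(341,158),(338,333),(158,319)))
E
python3 -m creep '{"travel":[[0.1,-0.05,0],[0.2,-0.11,-0.02],[0.24,-0.12,-0.02],[0.24,-0.12,-0.02],[0.24,-0.12,-0.02],[0.24,-0.12,-0.02],[0.16,-0.1,-0.02],[0.08,-0.03,0],[0,0,0],[0,0,0]],"turn":[[0,-0.001,0],[0,-0.002,0],[0,-0.002,0],[0,-0.002,0],[0,-0.002,0],[0,-0.002,0],[0,-0.002,0],[0,-0.001,0],[0,0,0],[0,0,0]],"fingers":[0.4,0.4,0.4,0.4,0.4,0.4,0.4,0.4,0.4,0.4]}'
```

```text
b tip [0.66424715 0.01610315 0.114     ] Hb [0.66533267 0.01499585 0.035     ]
Hr [ 0.65587734 -0.08002076  0.035     ] [ 0.6569266  -0.08136055  0.035     ]
clock: 19.57
tool_pos: [0.4629, -0.0737, 0.1452]
ee_rot: [0.009, 0.001, 1.0, 0.005]
ft_force: [-0.1, -0.0, 0.4]
gripper_width: 0.0516
```

```bash
python3 -m creep '{"travel":[[0,-0.03,0.1],[0,0,0.1],[0,0,0],[0,0,0]],"turn":[[0.003,0.006,0],[0,0,0],[0,0,0],[0,0,0]],"fingers":[0.4,0.4,0.4,0.4]}'
python3 - <<'E'
from h import *
c=read_camera("wrist");i=c["color"][150:290,180:400,::-1];cv2.imwrite('pics/w17.png',cv2.resize(i,None,fx=3.5,fy=3.5,interpolation=cv2.INTER_CUBIC))
E
```

```text
clock: 19.9
tool_pos: [0.4639, -0.0755, 0.1174]
ee_rot: [-0.003, 0.0, 1.0, 0.001]
ft_force: [0.2, 0.8, 0.5]
gripper_width: 0.0511
```

View pics/w17.png

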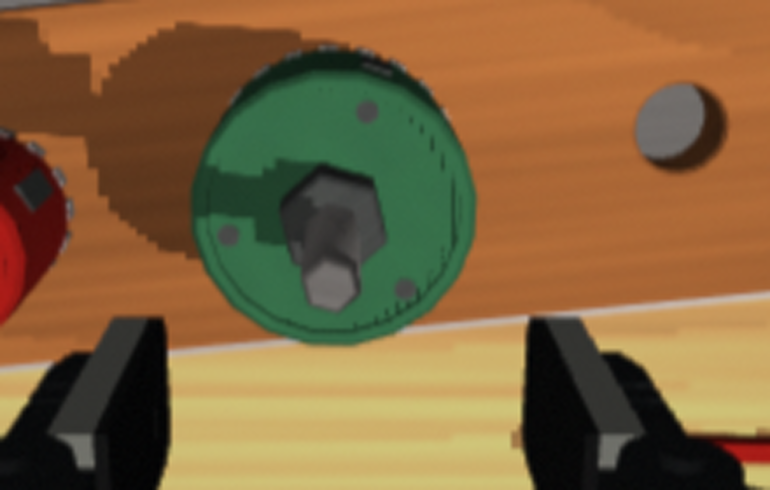

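Green shank tip at crop (332,285), about 14 crop px left of the pad centre.

```bash
python3 - <<'E'
from h import *
w=read_camera("wrist");print(plane(w,(180+332/3.5,150+285/3.5),.1165),read_state()["tool_pos"])
E
python3 -m creep '{"travel":[[0,-0.025,0.08],[0,0,0.1],[0,0,0.1],[0,0,0.1],[0,0,0.07],[0,0,0]],"turn":[[0,-0.001,0],[0,0,0],[0,0,0],[0,0,0],[0,0,0],[0,0,0]],"fingers":[0.4,0.4,0.4,0.4,0.4,0.4]}'
python3 - <<'E'
from h import *
c=read_camera("wrist");i=c["color"][150:290,180:400,::-1];cv2.imwrite('pics/w18.png',cv2.resize(i,None,fx=3.5,fy=3.5,interpolation=cv2.INTER_CUBIC))
E
```

```text
[ 0.46428809 -0.07821416  0.1165    ] [ 0.46379581 -0.07557741  0.1177708 ]
clock: 20.5
tool_pos: [0.4672, -0.08, 0.0628]
ee_rot: [0.003, -0.001, 1.0, -0.0]
ft_force: [-0.7, -0.3, 0.4]
gripper_width: 0.0513
```

View pics/w18.png

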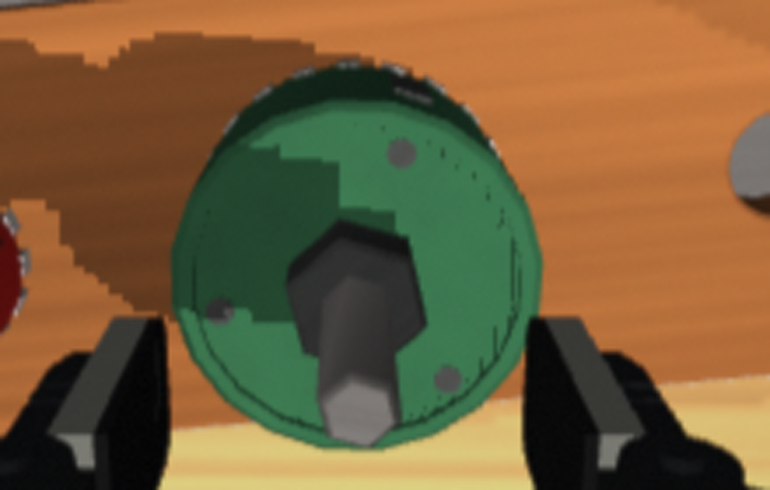

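```bash
python3 -m creep '{"travel":[[0.025,0.013,0.03],[0,0,0.015],[0,0,0]],"turn":[[0,0.001,0],[0,0,0],[0,0,0]],"fingers":[0.4,0.4,0.4]}';python3 -m creep '{"travel":[[0,0,0],[0,0,0],[0,0,0],[0,0,0],[0,0,0],[0,0,0]],"turn":[[0,0,0],[0,0,0],[0,0,0],[0,0,0],[0,0,0],[0,0,0]],"fingers":[1,1,1,1,1,1]}' 60
```

```text
clock: 20.8
tool_pos: [0.4656, -0.0791, 0.0592]
ee_rot: [0.003, -0.001, 1.0, -0.001]
ft_force: [-0.5, -0.3, -0.2]
gripper_width: 0.0512
clock: 21.3
tool_pos: [0.4665, -0.0794, 0.0603]
ee_rot: [0.004, -0.001, 1.0, -0.002]
ft_force: [0.3, -0.3, -0.5]
gripper_width: 0.0088
```

```bash
python3 -m creep '{"travel":[[0,0,-0.05],[0,0,-0.1],[0,0,-0.2],[0,0,-0.2],[0,0,-0.15],[0,0,-0.05],[0,0,0],[0,0,0]],"turn":[[0,0,0],[0,0,0],[0,0,0],[0,0,0],[0,0,0],[0,0,0],[0,0,0],[0,0,0]],"fingers":[1,1,1,1,1,1,1,1]}'
```

```text
clock: 21.97
tool_pos: [0.4618, -0.0773, 0.1515]
ee_rot: [-0.001, -0.001, 1.0, 0.001]
ft_force: [-0.3, -0.5, -3.2]
gripper_width: 0.0087
```

```bash
python3 -m creep '{"travel":[[-0.08,-0.04,-0.02],[-0.17,-0.09,-0.03],[-0.22,-0.12,-0.03],[-0.22,-0.12,-0.03],[-0.22,-0.12,-0.03],[-0.22,-0.12,-0.03],[-0.22,-0.12,-0.02],[-0.15,-0.08,-0.01],[-0.05,-0.04,0],[0,0,0]],"turn":[[0,0,0],[0,-0.001,0],[0,-0.001,0],[0,-0.001,0],[0,-0.001,0],[0,-0.001,0],[0,-0.001,0],[0,-0.001,0],[0,0,0],[0,0,0]],"fingers":[1,1,1,1,1,1,1,1,1,1]}'
```

```text
clock: 22.8
tool_pos: [0.6457, -0.1787, 0.1522]
ee_rot: [-0.004, -0.001, 1.0, 0.008]
ft_force: [0.1, 0.7, -3.7]
gripper_width: 0.0086
```

```bash
python3 -m creep '{"travel":[[-0.01,0,0.1],[0,0,0.15],[0,0,0.1],[0,0,0],[0,0,0]],"turn":[[0.005,-0.004,0],[0,0,0],[0,0,0],[0,0,0],[0,0,0]],"fingers":[1,1,1,1,1]}'
python3 - <<'E'
from h import *
for n in ["wrist","scene"]:
    c=read_camera(n);i=c["color"][:,:,::-1]
    i=i[60:340,100:460] if n=="wrist" else i[210:350,150:310]
    k=2 if n=="wrist" else 4
    cv2.imwrite(f'pics/{n}19.png',cv2.resize(i,None,fx=k,fy=k,interpolation=cv2.INTER_CUBIC))
E
```

```text
clock: 23.22
tool_pos: [0.642, -0.176, 0.1007]
ee_rot: [-0.003, -0.001, 1.0, 0.002]
ft_force: [0.5, 0.4, -3.3]
gripper_width: 0.0086
```

View pics/wrist19.png

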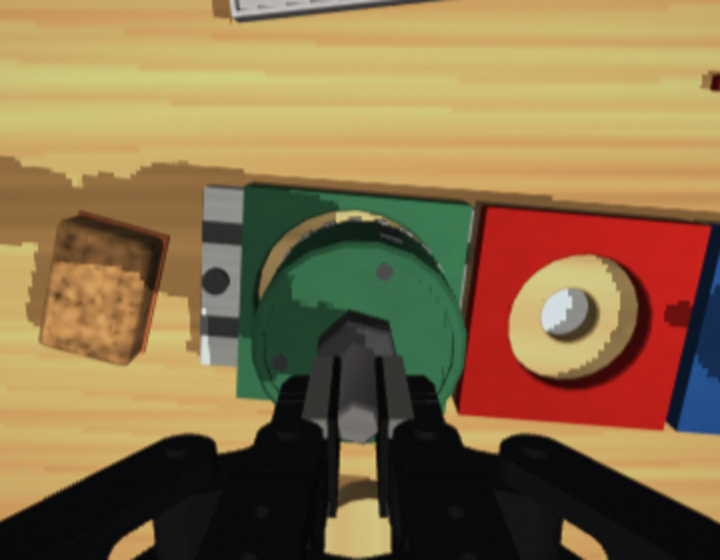

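View pics/scene19.png

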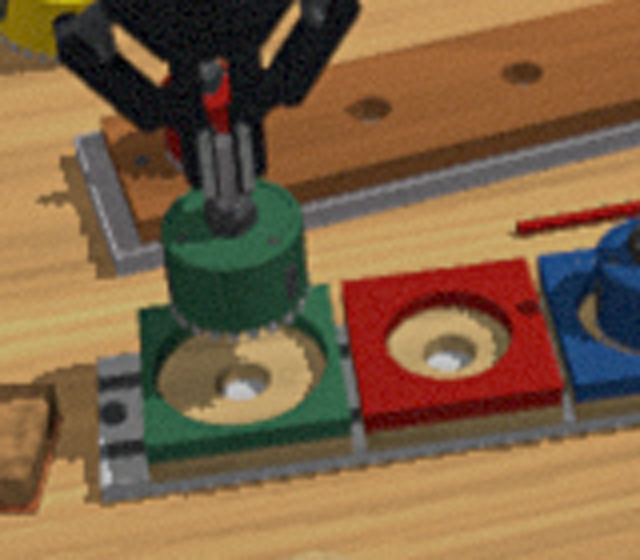

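```bash
python3 - <<'E'
from h import *
w=read_camera("wrist")
q=lambda x,y:((x+.5)/2-.5+100,(y+.5)/2-.5+60)
P=lambda *a:np.mean([plane(w,q(*p),.035) for p in a],0)
print("Hr",P((573,318)),P((486,206),(712,224),(665,430),(460,413)),"Hg",P((474,206),(237,398)),read_state()["tool_pos"])
E
```

```text
Hr [ 0.65561952 -0.08456199  0.035     ] [ 0.65787211 -0.08118346  0.035     ] Hg [ 0.65027328 -0.17948379  0.035     ] [ 0.64318633 -0.17664428  0.10242638]
```

```bash
python3 -m creep '{"travel":[[-0.04,-0.015,0.04],[0,0,0.08],[0,0,0.08],[0,0,0.06],[0,0,0.02],[0,0,0]],"turn":[[0.001,-0.002,0],[0,0,0],[0,0,0],[0,0,0],[0,0,0],[0,0,0]],"fingers":[1,1,1,1,1,1]}'
python3 - <<'E'
from h import *
for n in ["scene"]:
    c=read_camera(n);i=c["color"][:,:,::-1]
    i=i[210:350,150:310]
    cv2.imwrite(f'pics/{n}20.png',cv2.resize(i,None,fx=4,fy=4,interpolation=cv2.INTER_CUBIC))
E
```

```text
clock: 23.87
tool_pos: [0.6509, -0.1797, 0.0689]
ee_rot: [0.005, -0.0, 1.0, -0.001]
ft_force: [0.7, 0.4, -3.5]
gripper_width: 0.0087
```

View pics/scene20.png

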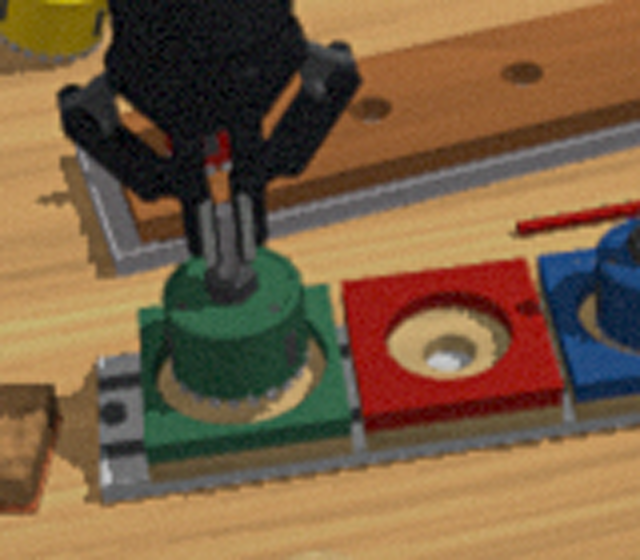

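```bash
python3 -m creep '{"travel":[[0.012,0.012,0.03],[0,0,0.02],[0,0,0.015],[0,0,0]],"turn":[[0,0.003,0],[0,0,0],[0,0,0],[0,0,0]],"fingers":[1,1,1,1]}'; python3 -m creep '{"travel":[[0,0,0.01],[0,0,0.01]],"turn":[[0,0,0],[0,0,0]],"fingers":[1,1]}'
```

```text
clock: 24.25
tool_pos: [0.6497, -0.1783, 0.061]
ee_rot: [-0.0, -0.0, 1.0, -0.002]
ft_force: [0.3, 0.2, -2.9]
gripper_width: 0.0083
clock: 24.42
tool_pos: [0.6501, -0.1784, 0.059]
ee_rot: [0.0, -0.001, 1.0, -0.002]
ft_force: [-0.1, 0.6, -3.3]
gripper_width: 0.009
```

```bash
python3 -m creep '{"travel":[[0,0,0.01],[0,0,0.01]],"turn":[[0,0,0],[0,0,0]],"fingers":[1,1]}'; python3 -m creep '{"travel":[[0,0,0.01],[0,0,0.006]],"turn":[[0,0,0],[0,0,0]],"fingers":[1,1]}'
```

```text
clock: 24.58
tool_pos: [0.6504, -0.1786, 0.0568]
ee_rot: [0.001, -0.001, 1.0, -0.002]
ft_force: [0.3, -0.1, -3.4]
gripper_width: 0.0087
clock: 24.75
tool_pos: [0.6508, -0.1788, 0.0565]
ee_rot: [0.001, -0.001, 1.0, -0.002]
ft_force: [-1.5, 0.9, 1.5]
gripper_width: 0.0085
```

Contact at 0.0565, as predicted. Release and rise.

```bash
python3 -m creep '{"travel":[[0,0,0.004],[0,0,0],[0,0,0],[0,0,0],[0,0,0]],"turn":[[0,0,0],[0,0,0],[0,0,0],[0,0,0],[0,0,0]],"fingers":[1,0.8,0.7,0.5,0.45]}' 20; python3 -m creep '{"travel":[[0,0,-0.05],[0,0,-0.15],[0,0,-0.25],[0,0,-0.3],[0,0,-0.1],[0,0,0]],"turn":[[0,0,0],[0,0,0],[0,0,0],[0,0,0],[0,0,0],[0,0,0]],"fingers":[0.4,0.4,0.4,0.4,0.4,0.4]}'
python3 - <<'E'
from h import *
c=read_camera("wrist");i=c["color"][60:340,120:480,::-1]
cv2.imwrite(f'pics/w21.png',cv2.resize(i,None,fx=2,fy=2,interpolation=cv2.INTER_CUBIC))
E
```

```text
clock: 25.17
tool_pos: [0.6526, -0.1796, 0.0579]
ee_rot: [0.003, -0.001, 1.0, -0.003]
ft_force: [0.7, 0.2, -0.7]
gripper_width: 0.0468
clock: 25.67
tool_pos: [0.6508, -0.1786, 0.1633]
ee_rot: [0.002, -0.0, 1.0, -0.002]
ft_force: [0.0, -0.6, 0.2]
gripper_width: 0.0515
```

View pics/w21.png

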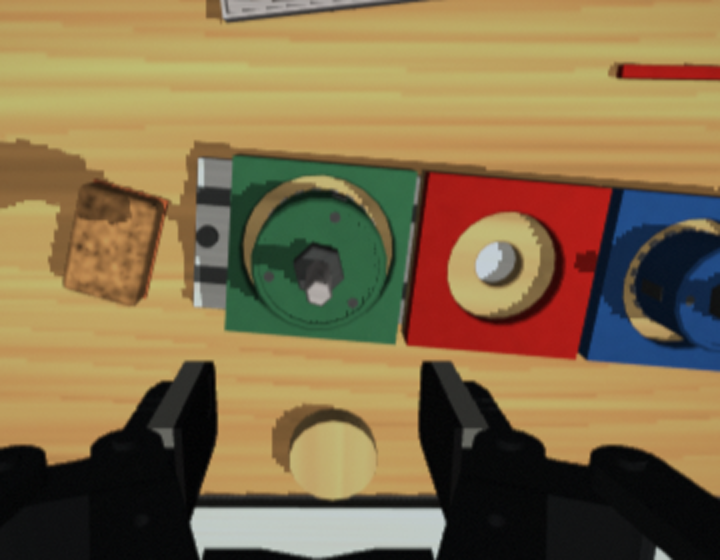

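Green seated. Now red.

```bash
python3 - <<'E'
from h import *
w=read_camera("wrist")
q=lambda x,y:((x+.5)/2-.5+120,(y+.5)/2-.5+60)
P=lambda *a:np.mean([plane(w,q(*p),.035) for p in a],0)
print("g tip",plane(w,q(318,293),.114),"Hg",P((235,156),(420,171),(396,343),(226,330)),"Hr",P((501,266)),P((426,172),(612,188),(578,357),(406,344)))
E
python3 -m creep '{"travel":[[0.1,0.01,0],[0.2,0.01,-0.02],[0.22,0.01,-0.02],[0.22,0.01,-0.02],[0.22,0.01,-0.02],[0.18,0.01,-0.02],[0.12,0.01,-0.02],[0.06,0.01,0],[0,0,0],[0,0,0]],"turn":[[0,-0.001,0],[0,-0.002,0],[0,-0.002,0],[0,-0.002,0],[0,-0.002,0],[0,-0.002,0],[0,-0.002,0],[0,0,0],[0,0,0],[0,0,0]],"fingers":[0.4,0.4,0.4,0.4,0.4,0.4,0.4,0.4,0.4,0.4]}'
```

```text
g tip [ 0.64853344 -0.17926542  0.114     ] Hg [ 0.6494042 -0.1790702  0.035    ] Hr [ 0.65593225 -0.0844542   0.035     ] [ 0.65728246 -0.08216485  0.035     ]
clock: 26.6
tool_pos: [0.4726, -0.161, 0.1488]
ee_rot: [0.006, -0.0, 1.0, 0.007]
ft_force: [0.7, -0.6, 0.1]
gripper_width: 0.0515
```

```bash
python3 -m creep '{"travel":[[0,-0.045,0.1],[0,0,0.1],[0,0,0.05],[0,0,0],[0,0,0]],"turn":[[0.004,0.004,0],[0,0,0],[0,0,0],[0,0,0],[0,0,0]],"fingers":[0.4,0.4,0.4,0.4,0.4]}'
python3 - <<'E'
from h import *
c=read_camera("wrist");i=c["color"][150:290,180:400,::-1];cv2.imwrite('pics/w22.png',cv2.resize(i,None,fx=3.5,fy=3.5,interpolation=cv2.INTER_CUBIC))
E
```

```text
clock: 27.02
tool_pos: [0.473, -0.1653, 0.1135]
ee_rot: [-0.003, -0.001, 1.0, 0.003]
ft_force: [0.3, 0.9, -0.4]
gripper_width: 0.0512
```

View pics/w22.png

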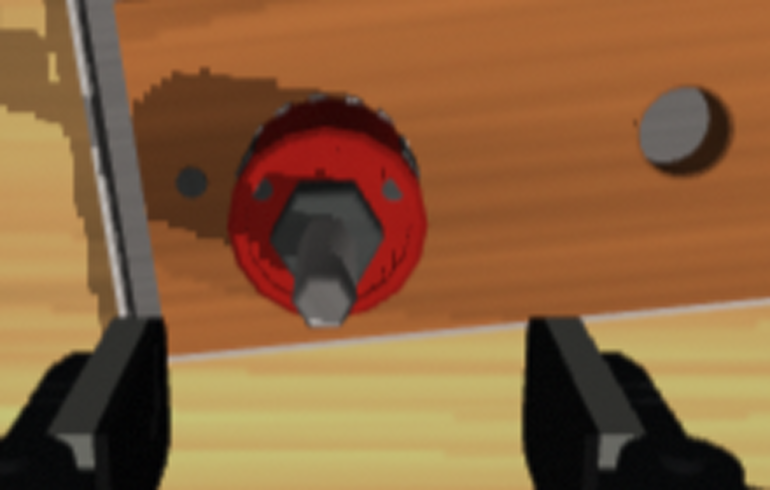

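```bash
python3 - <<'E'
from h import *
w=read_camera("wrist");print(plane(w,(180+325/3.5,150+300/3.5),.1165),read_state()["tool_pos"])
E
python3 -m creep '{"travel":[[0.015,-0.015,0.08],[0,0,0.1],[0,0,0.1],[0,0,0.1],[0,0,0.05],[0,0,0]],"turn":[[0.001,-0.001,0],[0,0,0],[0,0,0],[0,0,0],[0,0,0],[0,0,0]],"fingers":[0.4,0.4,0.4,0.4,0.4,0.4]}'
python3 - <<'E'
from h import *
w=read_camera("wrist");i=w["color"][150:290,180:400,::-1];cv2.imwrite('pics/w23.png',cv2.resize(i,None,fx=3.5,fy=3.5,interpolation=cv2.INTER_CUBIC))
E
```

```text
[ 0.47508742 -0.169386    0.1165    ] [ 0.4731415  -0.1655179   0.11399264]
clock: 27.62
tool_pos: [0.4735, -0.1694, 0.0619]
ee_rot: [0.003, -0.001, 1.0, -0.002]
ft_force: [0.7, 1.2, 0.0]
gripper_width: 0.0512
```

View pics/w23.png

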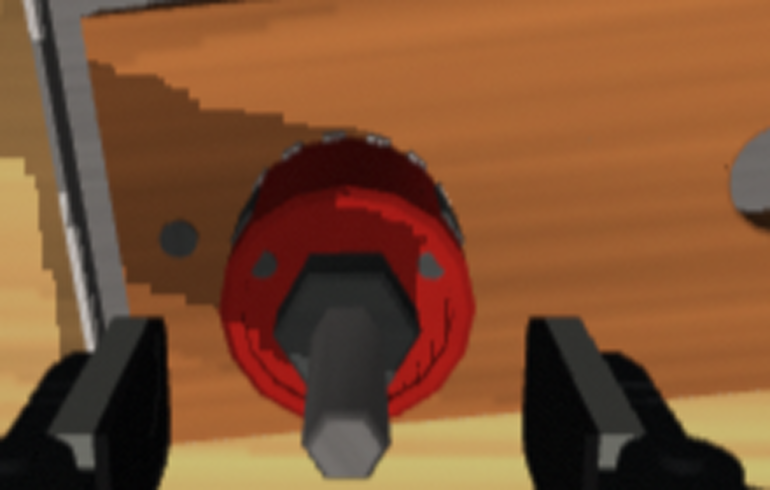

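Red's shank is centred at crop (346,440). Lower slightly, grip, lift.

```bash
python3 -m creep '{"travel":[[-0.015,0,0.03],[0,0,0.01],[0,0,0]],"turn":[[0,0.001,0],[0,0,0],[0,0,0]],"fingers":[0.4,0.4,0.4]}';python3 -m creep '{"travel":[[0,0,0],[0,0,0],[0,0,0],[0,0,0],[0,0,0],[0,0,0]],"turn":[[0,0,0],[0,0,0],[0,0,0],[0,0,0],[0,0,0],[0,0,0]],"fingers":[1,1,1,1,1,1]}' 60;python3 -m creep '{"travel":[[0,0,-0.05],[0,0,-0.1],[0,0,-0.2],[0,0,-0.2],[0,0,-0.15],[0,0,-0.1],[0,0,0],[0,0,0]],"turn":[[0,0,0],[0,0,0],[0,0,0],[0,0,0],[0,0,0],[0,0,0],[0,0,0],[0,0,0]],"fingers":[1,1,1,1,1,1,1,1]}'
```

```text
clock: 27.92
tool_pos: [0.4769, -0.1704, 0.0589]
ee_rot: [0.002, -0.001, 1.0, -0.003]
ft_force: [-0.3, 0.4, -0.1]
gripper_width: 0.0513
clock: 28.42
tool_pos: [0.4778, -0.1709, 0.0601]
ee_rot: [0.003, -0.001, 1.0, -0.003]
ft_force: [-0.1, -0.2, -0.1]
gripper_width: 0.0087
clock: 29.08
tool_pos: [0.474, -0.1682, 0.159]
ee_rot: [-0.0, -0.001, 1.0, -0.001]
ft_force: [0.4, -0.0, -1.9]
gripper_width: 0.0087
```

```bash
python3 -m creep '{"travel":[[-0.08,0.04,-0.02],[-0.17,0.08,-0.03],[-0.22,0.1,-0.03],[-0.22,0.1,-0.03],[-0.22,0.1,-0.03],[-0.22,0.1,-0.03],[-0.21,0.1,-0.02],[-0.15,0.07,-0.01],[-0.05,0.03,0],[0,0,0]],"turn":[[0,0,0],[0,-0.001,0],[0,-0.001,0],[0,-0.001,0],[0,-0.001,0],[0,-0.001,0],[0,-0.001,0],[0,-0.001,0],[0,0,0],[0,0,0]],"fingers":[1,1,1,1,1,1,1,1,1,1]}'
```

```text
clock: 29.92
tool_pos: [0.6643, -0.07, 0.1688]
ee_rot: [0.002, 0.0, 1.0, 0.004]
ft_force: [-0.4, 0.1, -2.6]
gripper_width: 0.0088
```

```bash
python3 -m creep '{"travel":[[0.03,-0.09,0],[0,0,0.1],[0,0,0.15],[0,0,0.15],[0,0,0.1],[0,0,0],[0,0,0]],"turn":[[0.002,0.001,0],[0,0,0],[0,0,0],[0,0,0],[0,0,0],[0,0,0],[0,0,0]],"fingers":[1,1,1,1,1,1,1]}'
python3 - <<'E'
from h import *
for n in ["wrist","scene"]:
    c=read_camera(n);i=c["color"][:,:,::-1]
    i=i[60:340,100:460] if n=="wrist" else i[190:330,190:350]
    k=2 if n=="wrist" else 4
    cv2.imwrite(f'pics/{n}24.png',cv2.resize(i,None,fx=k,fy=k,interpolation=cv2.INTER_CUBIC))
E
```

```text
clock: 30.5
tool_pos: [0.6528, -0.0853, 0.0999]
ee_rot: [-0.005, 0.003, 1.0, 0.001]
ft_force: [0.7, 0.2, -1.7]
gripper_width: 0.0087
```

View pics/wrist24.png

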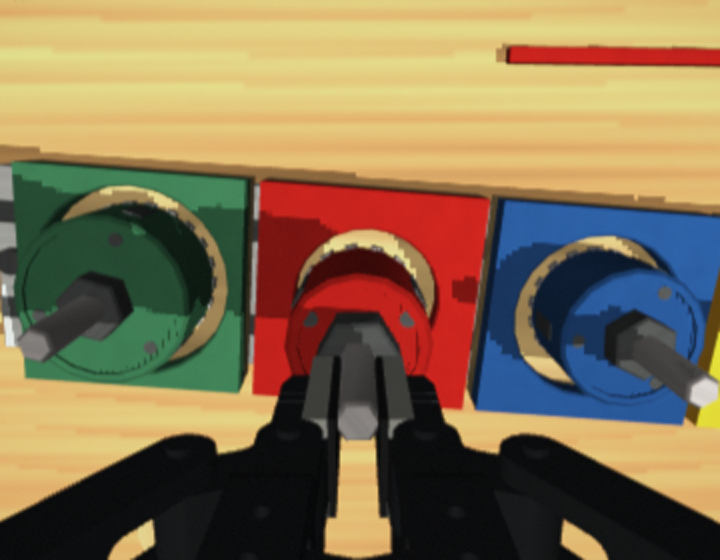

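View pics/scene24.png

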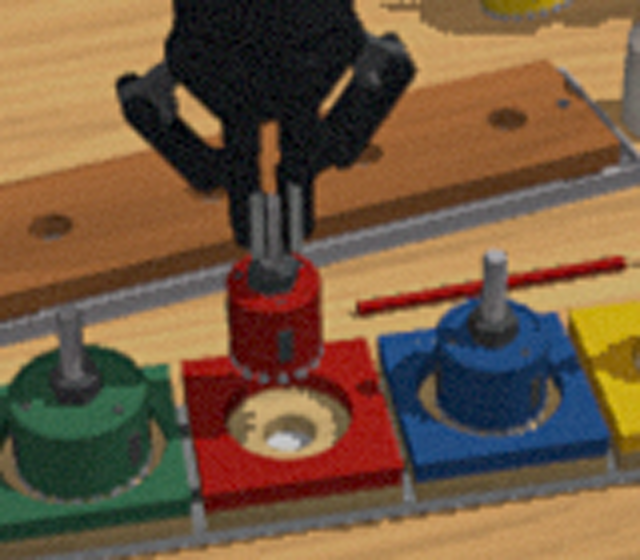

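```bash
python3 -m creep '{"travel":[[-0.035,0.03,0.03],[0,0,0.08],[0,0,0.08],[0,0,0.05],[0,0,0.02],[0,0,0]],"turn":[[0.001,-0.003,0],[0,0,0],[0,0,0],[0,0,0],[0,0,0],[0,0,0]],"fingers":[1,1,1,1,1,1]}'
python3 - <<'E'
from h import *
for n in ["scene"]:
    c=read_camera(n);i=c["color"][:,:,::-1]
    i=i[190:330,190:350]
    cv2.imwrite(f'pics/{n}25.png',cv2.resize(i,None,fx=4,fy=4,interpolation=cv2.INTER_CUBIC))
E
```

```text
clock: 31.1
tool_pos: [0.6608, -0.0818, 0.0702]
ee_rot: [0.004, 0.003, 1.0, -0.002]
ft_force: [0.3, -0.1, -1.9]
gripper_width: 0.0087
```

View pics/scene25.png

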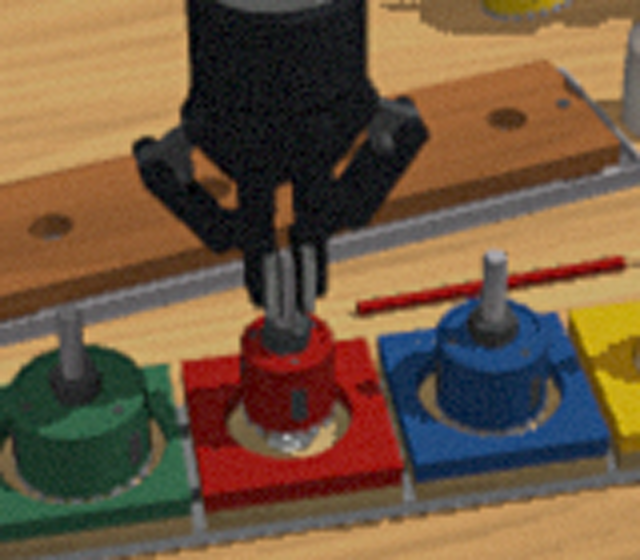

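```bash
python3 -m creep '{"travel":[[0.02,0.005,0.03],[0,0,0.03],[0,0,0.02],[0,0,0]],"turn":[[-0.001,0.003,0],[0,0,0],[0,0,0],[0,0,0]],"fingers":[1,1,1,1]}'; python3 -m creep '{"travel":[[0,0,0.01],[0,0,0.01]],"turn":[[0,0,0],[0,0,0]],"fingers":[1,1]}'
```

```text
clock: 31.48
tool_pos: [0.6587, -0.0814, 0.0606]
ee_rot: [-0.0, 0.003, 1.0, -0.001]
ft_force: [-0.1, -0.6, -2.4]
gripper_width: 0.009
clock: 31.65
tool_pos: [0.659, -0.0815, 0.0583]
ee_rot: [-0.0, 0.003, 1.0, -0.001]
ft_force: [-0.2, 0.3, -2.6]
gripper_width: 0.0087
```

```bash
python3 -m creep '{"travel":[[0,0,0.01],[0,0,0.008]],"turn":[[0,0,0],[0,0,0]],"fingers":[1,1]}'; python3 -m creep '{"travel":[[0,0,0.008],[0,0,0.006]],"turn":[[0,0,0],[0,0,0]],"fingers":[1,1]}'
```

```text
clock: 31.82
tool_pos: [0.6592, -0.0816, 0.0562]
ee_rot: [0.0, 0.003, 1.0, -0.001]
ft_force: [-1.5, 0.6, 4.2]
gripper_width: 0.0087
clock: 31.98
tool_pos: [0.66, -0.0817, 0.0562]
ee_rot: [0.001, 0.003, 1.0, -0.001]
ft_force: [-2.5, 0.7, 1.9]
gripper_width: 0.0089
```

Contact at 0.0562, as predicted. Release, rise, check.

```bash
python3 -m creep '{"travel":[[0,0,0.002],[0,0,0],[0,0,0],[0,0,0],[0,0,0]],"turn":[[0,0,0],[0,0,0],[0,0,0],[0,0,0],[0,0,0]],"fingers":[1,0.8,0.7,0.5,0.45]}' 20; python3 -m creep '{"travel":[[0,0,-0.05],[0,0,-0.15],[0,0,-0.25],[0,0,-0.3],[0,0,-0.3],[0.2,0,-0.1],[0.2,0,0],[0.2,0,0],[0,0,0],[0,0,0]],"turn":[[0,0,0],[0,0,0],[0,0,0],[0,0,0],[0,0,0],[0,0,0],[0,0,0],[0,0,0],[0,0,0],[0,0,0]],"fingers":[0.4,0.4,0.4,0.4,0.4,0.4,0.4,0.4,0.4,0.4]}'
python3 - <<'E'
from h import *
for n in ["wrist","scene","top"]:
    c=read_camera(n);i=c["color"][:,:,::-1]
    if n=="wrist": i=i[60:340,60:500];k=1.8
    if n=="scene": i=i[170:330,160:420];k=3
    if n=="top": i=i[90:250,160:400];k=3
    cv2.imwrite(f'pics/{n}26.png',cv2.resize(i,None,fx=k,fy=k,interpolation=cv2.INTER_CUBIC))
E
```

```text
clock: 32.4
tool_pos: [0.6612, -0.0822, 0.0569]
ee_rot: [0.002, 0.003, 1.0, -0.001]
ft_force: [0.4, 0.5, 0.0]
gripper_width: 0.047
clock: 33.23
tool_pos: [0.5867, -0.0817, 0.2056]
ee_rot: [0.004, 0.003, 1.0, -0.002]
ft_force: [1.0, -0.0, -0.5]
gripper_width: 0.0513
```

View pics/wrist26.png

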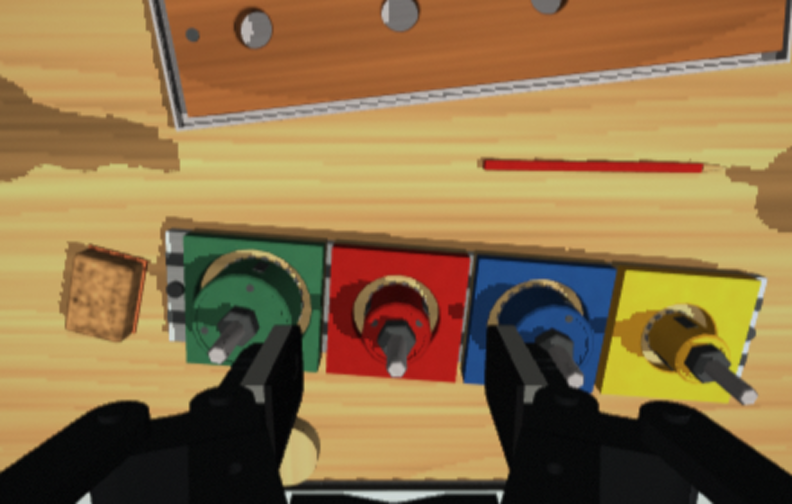

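View pics/scene26.png

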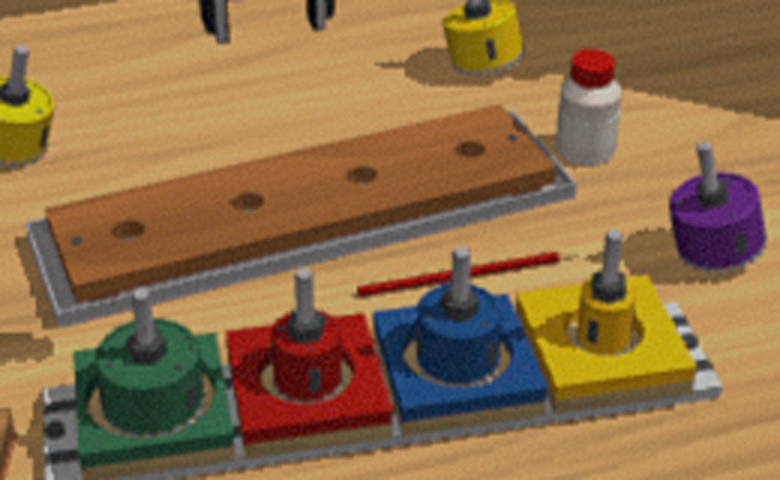

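View pics/top26.png

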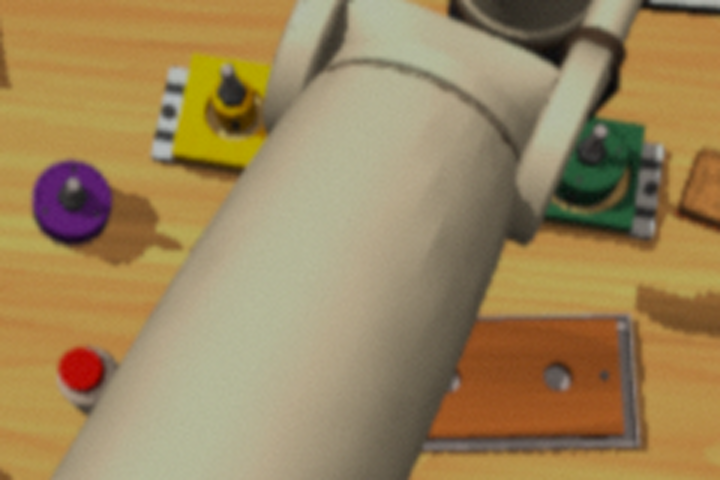

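All four stand in their own wells. One numeric check of the shank tips from two views before handing in.

```bash
python3 - <<'E'
from h import *
w=read_camera("wrist");s=read_camera("scene")
q=lambda p,k,x0,y0:((p[0]+.5)/k-.5+x0,(p[1]+.5)/k-.5+y0)
for n,a,b in [("g",(217,354),(141,293)),("r",(397,369),(303,274)),("b",(575,379),(460,253)),("y",(747,396),(612,236))]:
    x,e=tri([(w,q(a,1.8,60,60)),(s,q(b,3,160,170))]);print(n,x.round(4),np.round(e,4))
print(read_state()["ft_force"])
hand_in()
E
```

```text
g [ 0.6481 -0.1783  0.1133] [0.0005 0.0005]
r [ 0.6574 -0.0812  0.1128] [0. 0.]
b [0.664  0.0165 0.1122] [0.0002 0.0002]
y [0.6746 0.1125 0.1123] [0.0001 0.0001]
[-0.06791778 -0.34113615 -0.16549158]
the job is handed in; nothing more can be done
```

All four hole saws are standing upright in the wells of their own colour. The job was handed in at about 33 s; no verdict was reported.

**Last checks:**
- **Position:** two-view shank tips lie within about 2–3 mm of the measured holder centres.
- **Height:** the tips are at z 0.112–0.113, where nominal seating gives 0.114. The cameras also read about 1.5 mm low earlier, so the saws should be on the well floors.
- **Set-down force:** readings at touchdown were about 2–7 N.
- **Glue bottle:** upright and unmoved by eye in the last picture; I did not measure its position again.
- **Gripper:** about 15 cm (reported TCP) above where it released the last saw, with no contact force.

**What disagreed:** my first close on the yellow saw gripped air without moving the saw. The fingertips look about 30 mm higher in the pictures than the reported tool position, so I used the pictures for grasp heights. The arm also drifted and tilted by a few mm and up to 3 degrees in fast moves, which I corrected before each grasp and placing.

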